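# Charge the polishing bowl and lock its speed

## Robot

A 7-joint arm with a two-finger parallel gripper is mounted at the origin on the work surface. World frame = base frame: x ahead of the robot, y to its left, z up, the work surface at z = 0. Lengths are in m, angles in degrees, forces in N, time in s.
With the tool pointing down it reaches from about 0.425 to 0.925 m from the base axis. Payload 6.8 kg.
Tool frame: the origin (TCP) lies on the front face of the gripper's body, between the roots of the fingers; the fingertips stand 73 mm ahead of it and the grasp point (between the pads) lies 54 mm ahead of it; x points along the fingers, y is the direction in which the jaws open and shut, and the axes are right-handed (so a half turn about x gives the same grasp; the last joint's range is limited). The gripper opens to 85 mm and grips with 20 to 120 N. Pads are 22 mm wide; open, the fingers measure 114 mm over their backs; the gripper's body (76 mm by 85 mm) begins 54 mm behind the grasp point. The pads swing forward as they close: fully open they stand 13 mm farther back than shut.
Start: joints at [-69.677, 27.33, 1.283, 89.118, -0.659, 63.558, -4.761], TCP at [0.301, 0.604, 0.304] pointing down, gripper open.
Joint ranges: [-169.35, 169.35], [-19.33, 120.38], [-80.79, 83.38], [13.8, 139.57], [-78.32, 258.32], [9.67, 109.79], [-169.56, 169.56]. Speed limits (degrees/s): [136.94, 136.94, 180, 180, 180, 180, 180].

## Interface

Orientations are given as [roll, pitch, yaw] about the fixed x, y, z axes, in that order (R = Rz(yaw) Ry(pitch) Rx(roll)).
In Python, from station import arm gives the robot as it stands.
- The arm moves only by the shell command python3 -m pendant 'ROWS' [FORCE]. ROWS is JSON, a list of rows, each an object of numbers: "rx", "ry", "rz": the turn, a rotation vector about the tool's x, y, z in degrees; "tx", "ty", "tz": the shift along the tool's x, y, z in cm; "claw": the finger opening in cm, from 0 to 8.54. In form: [{"rx": .., "ry": .., "rz": .., "tx": .., "ty": .., "tz": .., "claw": ..}, ...]. A call has 1 to 5 rows; each row shifts and turns the pose as measured when the row begins, along the tool's axes as they then stand; what a row does not reach is not made up. A row lasts 1/10 s, in which the tool goes at most 50 mm and 8.59 degrees, less where a joint would pass 70% of its speed; a pose out of reach is approached as far as the arm can. A call is refused whole if a number of a shift passes 5 or a number of a turn 8.59, either way. A call with a gripper value outside its range is refused whole. The fingers move at their own pace and stop on an object; FORCE is the grip in N (left out, the last holds). Time passes only in rows, so rows that do not move let the fingers close. It gives the time, the measured TCP pose, the force and the opening at its end, in the units of the state.
- arm.state(): the state, without advancing time (a new reading comes with each control period).
- arm.snapshot(name): name is "scene" or "top" or "wrist"; returns the picture (384x512x3 uint8, red, green, blue); there is no depth.
- arm.camera_info(name): a dict with "vertical_fov" (degrees; the focal length in pixels is half the picture's height over the tangent of half this angle, whatever the lens; pixels are square), "cx", "cy" (the principal point, pixels), "distortion" ([k1, k2, p1, p2, k3] as OpenCV has them; the pictures are not rectified), "R" (3x3) and "t" (3): a world point X has camera coordinates R X + t. Camera axes: x right, y down, z forward; pixel columns grow to the right and rows downward; lengths in m; the calibration is good to about 2 mm. A picture is of the moment at which its call begins: read the wrist's pose just before it. camera_info takes no time and is no camera call; for the wrist camera it gives the pose at the moment of the call.
- arm.job_done(): hands the job in, once; it reports no verdict.
The state is a dict: "clock": time; "qpos": joint angles; "qvel": joint speeds; "joint_torque": joint torques, N m; "ee_pos": TCP position; "tool_rot": TCP orientation; "ft_force": force on the tool from outside, world axes, zero at the start; "ft_torque": the same for the moment, N m; "opening": opening from 0.0 (shut) to 1.0 (fully open).
Only numpy, scipy, OpenCV 4.12 (cv2) and the standard library are available. Lean on these libraries where they do the work, as an engineer would, in place of code of your own. Each camera call takes 0.05 s, during which the arm holds its last target. There are 200 camera calls.

## Task

With the hand scoop, move at least three of the four turned wooden balls from the steel tray into the polishing machine's bowl without touching a ball with the gripper; any other ball stays in the tray. Then turn the speed knob until its pointer is at the raised mark, and only then slide the lock hood fully home over the knob. Finish with the scoop standing upright on the bench, outside the tray, and leave the round wax tin where it stands.

Things in the scene. Friction and masses are not known exactly. Their poses are not given: they have to be found in the camera images.
- tray: dark steel tray, fixed, 270 long (x) by 128 (y), rim 42 high, holding the four balls. Origin: centre of its underside. Long sides: upright walls 6 thick; short ends: steep ramps leaning outward, 60 degrees from level, from x +-110 (floor) to x +-127 (rim). The balls start in its -x half (x -115 to -10, nearer the robot); the other half is free
- tray_floor (a point): centre of the tray's inner floor, 12 above the bench; the flat floor is 220 long (x -110 to +110) and 116 wide (y)
- ball1: turned wooden ball, 34 diameter, 16 g, origin at its centre; all four alike
- ball2: turned wooden ball, 34 diameter, 16 g, origin at its centre; all four alike
- ball3: turned wooden ball, 34 diameter, 16 g, origin at its centre; all four alike
- ball4: turned wooden ball, 34 diameter, 16 g, origin at its centre; all four alike
- scoop: aluminium hand scoop, loose, about 0.2 kg, 132 long (x -67 to +65), 100 wide (y), 98 tall. Origin: centre of its underside. Mouth opens to its -x; floor 2 thick; side walls 3 thick, 26 high behind x -40, 52 high behind x +10; back wall at x +65, 52 high
- scoop_handle (a point): middle of the scoop's handle, 89 above its underside, straight over its origin; fingers close along the scoop's y. The handle is a wooden bar along x over the bowl (x -53 to +65), 22 wide, 18 high (z 80 to 98), carried by one post at the back (x +51 to +65)
- scoop_lip (a point): middle of the scoop's lip, at its underside (x -67, z 0 of the scoop)
- polisher: polishing machine, fixed: grey base 170 x 170 x 40 with an open round grey bowl on it. Origin: centre of the underside, z up. Bowl: rim 160 outside diameter, 152 inside, 120 above the bench, narrowing to 124 outside at z 52; inner floor at z 58; wall 4. May stand left or right of the tray.
- bowl_rim (a point): centre of the bowl's mouth, at the rim's height (120 above the bench)
- regulator: speed regulator, fixed grey box 250 (x) x 130 (y) x 55 high, origin at the centre of its underside. The knob's axis stands on top at x -62, y 0; the lock hood starts over x +66 and slides on the box's top to -x. May stand left or right of the tray, across from the polisher.
- speed_knob (a joint): angle of the black speed knob, 0 to 2.6 rad, grows clockwise seen from above; at 0 its pointer points along the box's +y
- knob_grip (a point): on the knob's axis, 30 above the box's top, the height to grip; its x axis runs along the grip bar to the pointer end. The knob: disc 56 diameter, 11 high, under an upright bar 16 wide and 60 long (28 behind the axis, 32 ahead; the last 10 at the pointer are 8 wide), top 39 above the box; a thin steel line on its top marks the pointer end
- mark: the mark: small raised brass tab 18 x 8 x 5 on the box's top beside the knob. Origin on the knob's axis at the box's top; its x axis points from the axis out to the tab (35 to 53 out), so the knob is at the mark when its pointer lies along this x. Its place round the knob differs each time
- lock_hood (a joint): travel of the steel lock hood, 0 (parked, knob free) to 0.128 m (fully home, centred over the knob); slides towards the box's -x
- hood_grip (a point): grip tab on the hood's top: black upright tab 14 thick (x of the box), 60 long (y), from 50 to 74 above the box's top; the point is 66 above it (121 above the bench). The hood is 84 long (x) and 126 wide, open at both ends
- wax_tin: bystander, leave it where it is: round steel tin, 72 diameter, 55 tall; origin at the middle of its underside
Mind the look-alikes: they are no part of the job. What is shaped like the scoop but orange or purple is not meant.

How it is judged (in metres and radians):
On the way, in this order (a step that is already met when the one before it is completed fails the run):
1. at least three balls are in the bowl ((((horizontal distance between ball1 and polisher below 0.078 m and z of ball1 in the frame of polisher between 0.05 and 0.118 m) and (horizontal distance between ball2 and polisher below 0.078 m and z of ball2 in the frame of polisher between 0.05 and 0.118 m) and (horizontal distance between ball3 and polisher below 0.078 m and z of ball3 in the frame of polisher between 0.05 and 0.118 m)) or ((horizontal distance between ball1 and polisher below 0.078 m and z of ball1 in the frame of polisher between 0.05 and 0.118 m) and (horizontal distance between ball2 and polisher below 0.078 m and z of ball2 in the frame of polisher between 0.05 and 0.118 m) and (horizontal distance between ball4 and polisher below 0.078 m and z of ball4 in the frame of polisher between 0.05 and 0.118 m)) or ((horizontal distance between ball1 and polisher below 0.078 m and z of ball1 in the frame of polisher between 0.05 and 0.118 m) and (horizontal distance between ball3 and polisher below 0.078 m and z of ball3 in the frame of polisher between 0.05 and 0.118 m) and (horizontal distance between ball4 and polisher below 0.078 m and z of ball4 in the frame of polisher between 0.05 and 0.118 m)) or ((horizontal distance between ball2 and polisher below 0.078 m and z of ball2 in the frame of polisher between 0.05 and 0.118 m) and (horizontal distance between ball3 and polisher below 0.078 m and z of ball3 in the frame of polisher between 0.05 and 0.118 m) and (horizontal distance between ball4 and polisher below 0.078 m and z of ball4 in the frame of polisher between 0.05 and 0.118 m)))), for 0.2 s.
2. the knob's pointer is at the mark while the hood is still clear of it (angle between the x axis of knob_grip and the x axis of mark, either way round below 0.12 rad and value of joint lock_hood below 0.04 m), for 0.2 s.
3. the lock hood is fully home over the knob (value of joint lock_hood above 0.118 m), for 0.2 s.
At the end, for the whole second after the job is handed in: At least three balls lie in the bowl and any other in the bowl or the tray; the knob's pointer is within 0.12 rad (7 degrees) of the mark; the hood is within 10 mm of the end of its travel; the scoop stands upright (within 0.1 rad) and still on the bench itself (underside less than 8 mm above it) ((((horizontal distance between ball1 and polisher below 0.078 m and z of ball1 in the frame of polisher between 0.05 and 0.118 m) and (horizontal distance between ball2 and polisher below 0.078 m and z of ball2 in the frame of polisher between 0.05 and 0.118 m) and (horizontal distance between ball3 and polisher below 0.078 m and z of ball3 in the frame of polisher between 0.05 and 0.118 m)) or ((horizontal distance between ball1 and polisher below 0.078 m and z of ball1 in the frame of polisher between 0.05 and 0.118 m) and (horizontal distance between ball2 and polisher below 0.078 m and z of ball2 in the frame of polisher between 0.05 and 0.118 m) and (horizontal distance between ball4 and polisher below 0.078 m and z of ball4 in the frame of polisher between 0.05 and 0.118 m)) or ((horizontal distance between ball1 and polisher below 0.078 m and z of ball1 in the frame of polisher between 0.05 and 0.118 m) and (horizontal distance between ball3 and polisher below 0.078 m and z of ball3 in the frame of polisher between 0.05 and 0.118 m) and (horizontal distance between ball4 and polisher below 0.078 m and z of ball4 in the frame of polisher between 0.05 and 0.118 m)) or ((horizontal distance between ball2 and polisher below 0.078 m and z of ball2 in the frame of polisher between 0.05 and 0.118 m) and (horizontal distance between ball3 and polisher below 0.078 m and z of ball3 in the frame of polisher between 0.05 and 0.118 m) and (horizontal distance between ball4 and polisher below 0.078 m and z of ball4 in the frame of polisher between 0.05 and 0.118 m))) and ((horizontal distance between ball1 and polisher below 0.078 m and z of ball1 in the frame of polisher between 0.05 and 0.118 m) or (x of ball1 in the frame of tray between -0.135 and 0.135 m and y of ball1 in the frame of tray between -0.062 and 0.062 m and z of ball1 in the frame of tray below 0.06 m)) and ((horizontal distance between ball2 and polisher below 0.078 m and z of ball2 in the frame of polisher between 0.05 and 0.118 m) or (x of ball2 in the frame of tray between -0.135 and 0.135 m and y of ball2 in the frame of tray between -0.062 and 0.062 m and z of ball2 in the frame of tray below 0.06 m)) and ((horizontal distance between ball3 and polisher below 0.078 m and z of ball3 in the frame of polisher between 0.05 and 0.118 m) or (x of ball3 in the frame of tray between -0.135 and 0.135 m and y of ball3 in the frame of tray between -0.062 and 0.062 m and z of ball3 in the frame of tray below 0.06 m)) and ((horizontal distance between ball4 and polisher below 0.078 m and z of ball4 in the frame of polisher between 0.05 and 0.118 m) or (x of ball4 in the frame of tray between -0.135 and 0.135 m and y of ball4 in the frame of tray between -0.062 and 0.062 m and z of ball4 in the frame of tray below 0.06 m)) and angle between the x axis of knob_grip and the x axis of mark, either way round below 0.12 rad and value of joint lock_hood above 0.118 m and angle between scoop's own z axis and vertical below 0.1 rad and height (world z) of scoop between -0.005 and 0.008 m and linear speed of scoop below 0.02 m/s); the robot touches nothing.
It fails at once if the gripper's fingers touch a ball (contact force between the fingers and ball1 above 0.5 N or contact force between the fingers and ball2 above 0.5 N or contact force between the fingers and ball3 above 0.5 N or contact force between the fingers and ball4 above 0.5 N).
It fails at once if the wax tin is moved more than 30 mm (distance of wax_tin from where it was at the start of the episode above 0.03 m).
It also fails if it takes over 72 s, if anything falls off the work surface, if the arm or the gripper's body presses on something with over 40 N, if the wrist force passes 120 N, or if a joint passes its speed limit or range.

## Working session

There is one attempt and no reset: what is moved stays moved. The work goes in short steps, Python scripts to look and compute and a shell command to move; the robot and the scene stay as the last step left them, time stands still between calls to the robot, and variables do not carry over. Pictures are saved under pics/ and viewed, about 8 in all and at most 12, crops included, and the job is handed in when it is done.

```bash
mkdir -p pics; ls
python3 - <<'E'
from station import arm
import cv2,json
s=arm.state();print(s)
for n in("scene","top"):
    im=arm.snapshot(n);cv2.imwrite(f"pics/{n}0.png",cv2.resize(im[:,:,::-1],None,fx=1.5,fy=1.5,interpolation=cv2.INTER_CUBIC)); print(n,arm.camera_info(n))
E
```

```text
pics
{'clock': 0.0, 'qpos': array([-69.67783769,  27.37706047,   1.27876672,  89.1782148 ,
        -0.65750679,  63.55703061,  -4.75844167]), 'qvel': array([ 0.00474005,  0.07510534,  0.01616902,  0.00289542,  0.03912208,
       -0.10939988,  0.10907616]), 'joint_torque': array([-3.87600539e-04, -5.96449077e+01,  1.60789825e+00, -2.81181407e+01,
        1.24704026e-02,  9.47870139e-03, -1.08855065e-05]), 'ee_pos': array([0.30114504, 0.60359043, 0.30291109]), 'tool_rot': array([ -85.34094059,   89.89502866, -111.85100921]), 'ft_force': array([-0.77958947, -0.23451387, -0.59339314]), 'ft_torque': array([-0.08284651, -0.07208802, -0.01420468]), 'opening': 1.0001260714240956}
scene {'vertical_fov': 51.5372336166171, 'cx': 252.9122414956348, 'cy': 195.46398163093238, 'distortion': array([-0.07477566,  0.        ,  0.        ,  0.        ,  0.        ]), 'R': array([[ 0.73065187,  0.68267896,  0.00986345],
       [ 0.59051227, -0.62462523, -0.5110172 ],
       [-0.34269973,  0.37920016, -0.85951389]]), 't': array([-0.39497326, -0.15189418,  1.29483477])}
top {'vertical_fov': 47.44658275743762, 'cx': 247.8342614279831, 'cy': 190.84334129833266, 'distortion': array([-0.10886124,  0.        ,  0.        ,  0.        ,  0.        ]), 'R': array([[ 5.32114822e-03, -9.99985309e-01,  1.03320718e-03],
       [-9.96169445e-01, -5.39102028e-03, -8.72775723e-02],
       [ 8.72818601e-02, -5.64832520e-04, -9.96183496e-01]]), 't': array([0.09821856, 0.47805263, 1.39524227])}
```

View pics/top0.png

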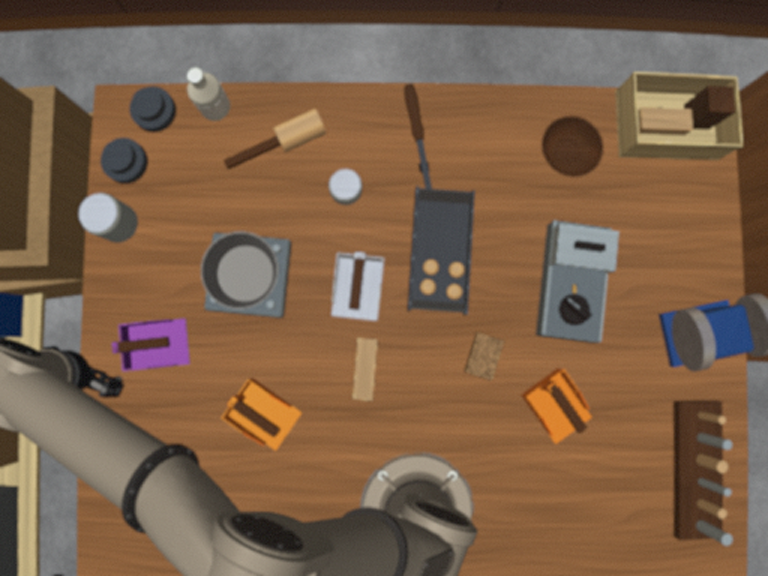

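View pics/scene0.png

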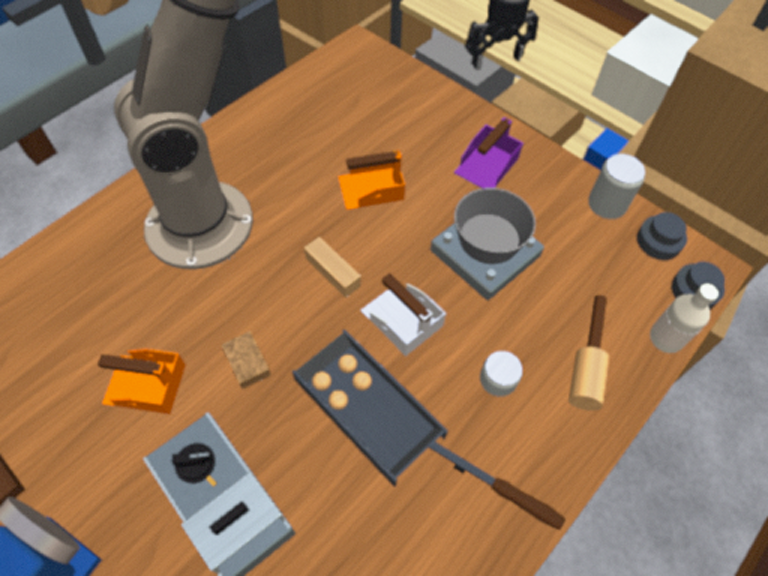

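```bash
cat > h.py <<'E'
import numpy as np,cv2
from station import arm
from scipy.spatial.transform import Rotation as Ro
def cam(n):
    c=arm.camera_info(n);f=192/np.tan(np.radians(c["vertical_fov"]/2))
    return np.array([[f,0,c["cx"]],[0,f,c["cy"]],[0,0,1]]),np.array(c["distortion"]),np.array(c["R"]),np.array(c["t"])
def proj(C,X): return cv2.projectPoints(np.float64(X).reshape(-1,3),cv2.Rodrigues(C[2])[0],C[3],C[0],C[1])[0].reshape(-1,2)
def lift(C,p,z):
    q=cv2.undistortPoints(np.float64(p).reshape(-1,1,2),C[0],C[1]).reshape(-1,2)
    d=np.c_[q,np.ones(len(q))]@C[2];o=-C[2].T@C[3]
    return o+d*((z-o[2])/d[:,2])[:,None]
def place(P,x,y,yaw,z=0):
    return Ro.from_euler('z',yaw,degrees=True).apply(np.float64(P).reshape(-1,3))+[x,y,z]
def box(x0,x1,y0,y1,z): return [[x0,y0,z],[x1,y0,z],[x1,y1,z],[x0,y1,z],[x0,y0,z]]
def circ(r,z,cx=0): return [[cx+r*np.cos(a),r*np.sin(a),z] for a in np.linspace(0,6.2832,40)]
E
python3 - <<'E'
from h import *
C=cam("top");im=cv2.imread("pics/top0.png")
L=lambda p,z: lift(C,(np.float64(p)+.5)/1.5-.5,z)
def show(n,p,z): print(n,(L(p,z)[:,:2]*1000).round())
show("tray",[(417,189),(474,191),(467,313),(408,310)],.042)
show("bowl",[(240,270)],.12)
show("pbase",[(208,235),(291,238),(282,317),(204,308)],.04)
show("reg",[(541,333),(604,341)],.055);show("hood",[(557,222),(619,230),(614,271),(552,263)],.105)
show("knob",[(575,308)],.08);show("mark",[(574,289)],.06);show("hoodtab",[(590,246)],.129)
show("lip",[(332,317),(380,321)],.0);show("back",[(343,253),(384,256)],.052);show("handle",[(360,255),(355,308)],.098)
show("tin",[(345,185)],.055)
hsv=cv2.cvtColor(im,cv2.COLOR_BGR2HSV)
m=cv2.inRange(hsv,(5,70,130),(28,255,255));m2=np.zeros_like(m);m2[245:310,412:470]=m[245:310,412:470]
n,_,st,ce=cv2.connectedComponentsWithStats(m2)
for i in range(1,n):
    if st[i,4]>20: print(st[i,4],ce[i],(L([ce[i]],.029)*1000).round())
E
```

```text
tray [[ 688.    5.]
 [ 685. -119.]
 [ 420. -102.]
 [ 426.   24.]]
bowl [[501. 368.]]
pbase [[586. 456.]
 [580. 276.]
 [410. 292.]
 [428. 460.]]
reg [[ 378. -257.]
 [ 361. -393.]]
hood [[ 606. -282.]
 [ 591. -413.]
 [ 505. -400.]
 [ 521. -269.]]
knob [[ 430. -323.]]
mark [[ 471. -328.]]
hoodtab [[ 553. -342.]]
lip [[412. 188.]
 [404.  83.]]
back [[546. 163.]
 [540.  76.]]
handle [[536. 126.]
 [427. 135.]]
tin [[693. 160.]]
186 [430.41935484 266.51075269] [[521. -25.  29.]]
184 [456.02717391 269.08695652] [[516. -80.  29.]]
189 [427.49206349 286.2962963 ] [[478. -19.  29.]]
186 [453.91397849 291.14516129] [[468. -75.  29.]]
```

```bash
cat > ov.py <<'E'
from h import *
def models(tray,scoop,pol,reg):
    m=1e-3;o=[]
    add=lambda P,T,c:o.append((place(np.float64(P)*m,*T),c))
    add(box(-127,127,-64,64,42),tray,(0,255,0));add(box(-110,110,-58,58,12),tray,(0,255,255))
    add(box(-67,65,-50,50,0),scoop,(0,0,255));add([[65,-50,52],[65,50,52],[10,50,52],[10,-50,52],[65,-50,52]],scoop,(255,0,255));add(box(-53,65,-11,11,98),scoop,(255,255,0))
    add(circ(80,120),pol,(0,255,0));add(box(-85,85,-85,85,40),pol,(0,255,255))
    add(box(-125,125,-65,65,55),reg,(0,255,0));add(circ(28,66,-62),reg,(0,0,255));add(box(24,108,-63,63,105),reg,(255,0,255));add(box(59,73,-30,30,129),reg,(255,255,0))
    return o
def overlay(n,im,mods,crop,s,out):
    C=cam(n);x0,y0,x1,y1=crop
    v=cv2.resize(im[y0:y1,x0:x1,::-1],None,fx=s,fy=s,interpolation=cv2.INTER_CUBIC)
    for P,c in mods: cv2.polylines(v,[np.int32(((proj(C,P)-[x0,y0]+.5)*s)*8)],False,c,1,cv2.LINE_AA,3)
    cv2.imwrite(out,v)
E
python3 - <<'E'
from ov import *
M=models((.555,-.048,-4),(.475,.129,-5),(.502,.368,-2.5),(.494,-.340,-7))
im=arm.snapshot("top");overlay("top",im,M,(127,113,423,233),2.7,"pics/a.png")
im=arm.snapshot("scene");overlay("scene",im,M,(80,120,370,384),2.7,"pics/b.png")
a=cv2.imread("pics/a.png");b=cv2.resize(cv2.imread("pics/b.png"),None,fx=.38,fy=.38)
E
```

```text
(no output)
```

View pics/a.png

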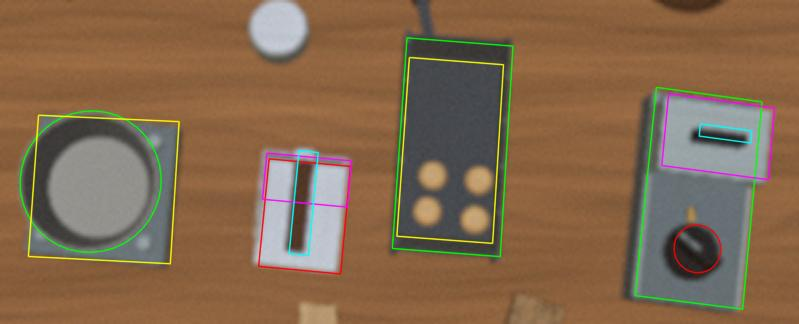

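```bash
cat > plan.py <<'E'
from h import *
import json,sys
def tool(yaw,tilt=0):
    # tool R for scoop-like frame with heading yaw (deg); tilt>0 = scoop mouth (-x) up. tool x=-z, y=sgn*y
    S=Ro.from_euler('z',yaw,degrees=True)*Ro.from_euler('y',tilt,degrees=True)
    return S
T=np.array([[0,0,1],[0,1,0],[-1,0,0]],float)   # tool axes in scoop frame (columns x,y,z): x=-z,y=+y,z=+x
def cur():
    s=arm.state();a=s["tool_rot"];return np.array(s["ee_pos"]),Ro.from_euler('xyz',a,degrees=True),s
def target(p,yaw,tilt=0,flip=False,grasp=True):
    R=tool(yaw,tilt)*Ro.from_matrix(T)
    if flip: R=R*Ro.from_euler('x',180,degrees=True)
    p=np.array(p,float)
    return (p-R.apply([.054,0,0]) if grasp else p),R
def rows(p,R,p0=None,R0=None,vmax=.045,wmax=8.):
    if p0 is None: p0,R0,_=cur()
    d=(R0.inv()*R).as_rotvec(degrees=True);n=int(max(1,np.ceil(np.linalg.norm(p-p0)/vmax),np.ceil(np.linalg.norm(d)/wmax)))
    out=[]
    for i in range(n):
        Ri=R0*Ro.from_rotvec(d*i/n,degrees=True)
        t=Ri.inv().apply((p-p0)/n)*100;w=d/n
        out.append(dict((k,round(float(v),2)) for k,v in zip("rx ry rz tx ty tz".split(),[*w,*t]) if abs(v)>.004))
    for i in range(0,n,5): print(json.dumps(out[i:i+5]))
    return p,R
E
python3 - <<'E'
from plan import *
p,R,s=cur();print(R.as_matrix().round(2))
for f in(0,1):
    print(f);q=rows(*target((.478,.134,.26),-5,flip=f))
E
```

```text
[[-0.    0.45  0.89]
 [-0.    0.89 -0.45]
 [-1.   -0.    0.  ]]
0
[{"rx": -1.79, "rz": 0.01, "tx": -0.09, "ty": -2.85, "tz": 3.07}, {"rx": -1.79, "rz": 0.01, "tx": -0.09, "ty": -2.94, "tz": 2.98}, {"rx": -1.79, "rz": 0.01, "tx": -0.09, "ty": -3.03, "tz": 2.88}, {"rx": -1.79, "rz": 0.01, "tx": -0.09, "ty": -3.12, "tz": 2.79}, {"rx": -1.79, "rz": 0.01, "tx": -0.09, "ty": -3.21, "tz": 2.69}]
[{"rx": -1.79, "rz": 0.01, "tx": -0.09, "ty": -3.29, "tz": 2.58}, {"rx": -1.79, "rz": 0.01, "tx": -0.09, "ty": -3.37, "tz": 2.48}, {"rx": -1.79, "rz": 0.01, "tx": -0.09, "ty": -3.44, "tz": 2.37}, {"rx": -1.79, "rz": 0.01, "tx": -0.09, "ty": -3.52, "tz": 2.27}, {"rx": -1.79, "rz": 0.01, "tx": -0.09, "ty": -3.59, "tz": 2.15}]
[{"rx": -1.79, "rz": 0.01, "tx": -0.09, "ty": -3.65, "tz": 2.04}, {"rx": -1.79, "rz": 0.01, "tx": -0.09, "ty": -3.71, "tz": 1.93}]
1
[{"rx": 7.92, "ry": 0.0, "tx": -0.05, "ty": -1.71, "tz": 1.84}, {"rx": 7.92, "ry": 0.0, "tx": -0.05, "ty": -1.44, "tz": 2.06}, {"rx": 7.92, "ry": 0.0, "tx": -0.05, "ty": -1.14, "tz": 2.24}, {"rx": 7.92, "ry": 0.0, "tx": -0.05, "ty": -0.82, "tz": 2.3
[... 298 characters left out ...]
88, "tz": 2.35}, {"rx": 7.92, "ry": 0.0, "tx": -0.05, "ty": 1.2, "tz": 2.21}]
[{"rx": 7.92, "ry": 0.0, "tx": -0.05, "ty": 1.49, "tz": 2.02}, {"rx": 7.92, "ry": 0.0, "tx": -0.05, "ty": 1.75, "tz": 1.8}, {"rx": 7.92, "ry": 0.0, "tx": -0.05, "ty": 1.98, "tz": 1.54}, {"rx": 7.92, "ry": 0.0, "tx": -0.05, "ty": 2.18, "tz": 1.25}, {"rx": 7.92, "ry": 0.0, "tx": -0.05, "ty": 2.33, "tz": 0.94}]
[{"rx": 7.92, "ry": 0.0, "tx": -0.05, "ty": 2.43, "tz": 0.61}, {"rx": 7.92, "ry": 0.0, "tx": -0.05, "ty": 2.5, "tz": 0.27}, {"rx": 7.92, "ry": 0.0, "tx": -0.05, "ty": 2.51, "tz": -0.08}, {"rx": 7.92, "ry": 0.0, "tx": -0.05, "ty": 2.47, "tz": -0.43}, {"rx": 7.92, "ry": 0.0, "tx": -0.05, "ty": 2.39, "tz": -0.76}]
```

```bash
python3 -m pendant '[{"rx":-1.8,"ty":-2.9,"tz":3.1},{"rx":-1.8,"ty":-2.9,"tz":3.0},{"rx":-1.8,"ty":-3.0,"tz":2.9},{"rx":-1.8,"ty":-3.1,"tz":2.8},{"rx":-1.8,"ty":-3.2,"tz":2.7}]'
python3 -m pendant '[{"rx":-1.8,"ty":-3.3,"tz":2.6},{"rx":-1.8,"ty":-3.4,"tz":2.5},{"rx":-1.8,"ty":-3.4,"tz":2.4},{"rx":-1.8,"ty":-3.5,"tz":2.3},{"rx":-1.8,"ty":-3.6,"tz":2.2}]'
python3 -m pendant '[{"rx":-1.8,"ty":-3.7,"tz":2.0},{"rx":-1.8,"ty":-3.7,"tz":1.9},{}]'
python3 - <<'E'
from ov import *
from plan import *
p,R,s=cur();print(p,s["ft_force"]);rows(*target((.478,.134,.26),-5))
im=arm.snapshot("wrist");cv2.imwrite("pics/w_raw.png",im[:,:,::-1])
M=models((.555,-.048,-4),(.478,.134,-5),(.502,.368,-2.5),(.491,-.335,-7))
overlay("wrist",im,M[:5],(0,0,512,384),1.5,"pics/w1.png")
E
```

```text
[0.3012499  0.60374442 0.30332139] [ 0.53342495 -0.20401972 -0.64692605]
[{"rx": -1.79, "rz": 0.01, "tx": -0.09, "ty": -2.85, "tz": 3.07}, {"rx": -1.79, "rz": 0.01, "tx": -0.09, "ty": -2.94, "tz": 2.98}, {"rx": -1.79, "rz": 0.01, "tx": -0.09, "ty": -3.03, "tz": 2.88}, {"rx": -1.79, "rz": 0.01, "tx": -0.09, "ty": -3.12, "tz": 2.79}, {"rx": -1.79, "rz": 0.01, "tx": -0.09, "ty": -3.21, "tz": 2.69}]
[{"rx": -1.79, "rz": 0.01, "tx": -0.09, "ty": -3.29, "tz": 2.58}, {"rx": -1.79, "rz": 0.01, "tx": -0.09, "ty": -3.37, "tz": 2.48}, {"rx": -1.79, "rz": 0.01, "tx": -0.09, "ty": -3.44, "tz": 2.37}, {"rx": -1.79, "rz": 0.01, "tx": -0.09, "ty": -3.52, "tz": 2.27}, {"rx": -1.79, "rz": 0.01, "tx": -0.09, "ty": -3.59, "tz": 2.15}]
[{"rx": -1.79, "rz": 0.01, "tx": -0.09, "ty": -3.65, "tz": 2.04}, {"rx": -1.79, "rz": 0.01, "tx": -0.09, "ty": -3.71, "tz": 1.93}]invalid input at $[0]: expected keys rx, ry, rz, tx, ty, tz, claw
invalid input at $[0]: expected keys rx, ry, rz, tx, ty, tz, claw
invalid input at $[0]: expected keys rx, ry, rz, tx, ty, tz, claw
```

View pics/w1.png

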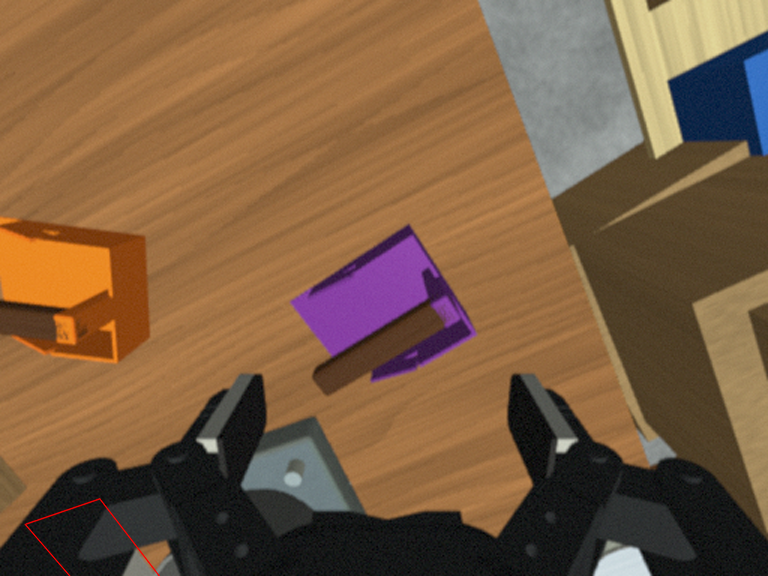

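All seven keys are required in each row; the wrist view shows only the decoy scoops so far. Redoing the move.

```bash
python3 - <<'E'
s=open('plan.py').read()
s=s.replace('''if abs(v)>.004))''','''))''').replace("def rows(p,R,p0=None,R0=None,vmax=.045,wmax=8.)","def rows(p,R,p0=None,R0=None,vmax=.045,wmax=8.,claw=8.5)").replace("    for i in range(0,n,5)","    for o in out: o.update((k,round(v,2)+0.) for k,v in o.items()); o['claw']=claw\n    for i in range(0,n,5)")
s=s.replace("print(json.dumps(out[i:i+5]))","print(json.dumps(out[i:i+5],separators=(',',':')))")
open('plan.py','w').write(s)
E
python3 -m pendant '[{"rx":-1.8,"ry":0,"rz":0,"tx":0,"ty":-2.9,"tz":3.1,"claw":8.5},{"rx":-1.8,"ry":0,"rz":0,"tx":0,"ty":-2.9,"tz":3.0,"claw":8.5},{"rx":-1.8,"ry":0,"rz":0,"tx":0,"ty":-3.0,"tz":2.9,"claw":8.5},{"rx":-1.8,"ry":0,"rz":0,"tx":0,"ty":-3.1,"tz":2.8,"claw":8.5},{"rx":-1.8,"ry":0,"rz":0,"tx":0,"ty":-3.2,"tz":2.7,"claw":8.5}]'
python3 -m pendant '[{"rx":-1.8,"ry":0,"rz":0,"tx":0,"ty":-3.3,"tz":2.6,"claw":8.5},{"rx":-1.8,"ry":0,"rz":0,"tx":0,"ty":-3.4,"tz":2.5,"claw":8.5},{"rx":-1.8,"ry":0,"rz":0,"tx":0,"ty":-3.4,"tz":2.4,"claw":8.5},{"rx":-1.8,"ry":0,"rz":0,"tx":0,"ty":-3.5,"tz":2.3,"claw":8.5},{"rx":-1.8,"ry":0,"rz":0,"tx":0,"ty":-3.6,"tz":2.2,"claw":8.5}]'
python3 -m pendant '[{"rx":-1.8,"ry":0,"rz":0,"tx":0,"ty":-3.7,"tz":2.0,"claw":8.5},{"rx":-1.8,"ry":0,"rz":0,"tx":0,"ty":-3.7,"tz":1.9,"claw":8.5},{"rx":0,"ry":0,"rz":0,"tx":0,"ty":0,"tz":0,"claw":8.5}]'
python3 - <<'E'
from plan import *
p,R,s=cur();print(p,s["ft_force"]);rows(*target((.478,.134,.26),-5))
E
```

```text
clock: 0.75
ee_pos: [0.3741, 0.4085, 0.3014]
tool_rot: [166.6, 89.8, 150.1]
ft_force: [0.6, 0.1, -1.1]
opening: 0.998
clock: 1.25
ee_pos: [0.4552, 0.2055, 0.3014]
tool_rot: [125.2, 89.8, 118.2]
ft_force: [0.1, 0.5, -0.3]
opening: 0.996
clock: 1.55
ee_pos: [0.4885, 0.1178, 0.3019]
tool_rot: [71.0, 89.9, 67.2]
ft_force: [0.1, -0.3, 0.8]
opening: 0.997
[0.48854148 0.11784937 0.3018734 ] [ 0.07921335 -0.2680056   0.81996106]
[{"rx":1.2,"ry":0.03,"rz":-0.08,"tx":-1.21,"ty":1.54,"tz":-1.16,"claw":8.5}]
```

```bash
python3 -m pendant '[{"rx":1.2,"ry":0,"rz":0,"tx":-1.2,"ty":1.5,"tz":3.5,"claw":8.5},{"rx":0,"ry":0,"rz":0,"tx":0,"ty":0,"tz":3.5,"claw":8.5},{"rx":0,"ry":0,"rz":0,"tx":0,"ty":0,"tz":0,"claw":8.5}]'
python3 - <<'E'
from ov import *
from plan import *
p,R,s=cur();print(p)
im=arm.snapshot("wrist");cv2.imwrite("pics/w2_raw.png",im[:,:,::-1])
M=models((.555,-.048,-4),(.478,.134,-5),(.502,.368,-2.5),(.491,-.335,-7))
overlay("wrist",im,M[:7],(0,0,512,384),1.5,"pics/w2.png")
E
```

```text
clock: 1.85
ee_pos: [0.5594, 0.1258, 0.3131]
tool_rot: [167.6, 89.8, 162.3]
ft_force: [-0.1, 0.0, -0.8]
opening: 0.994
[0.55938603 0.1257999  0.31307477]
```

View pics/w2.png

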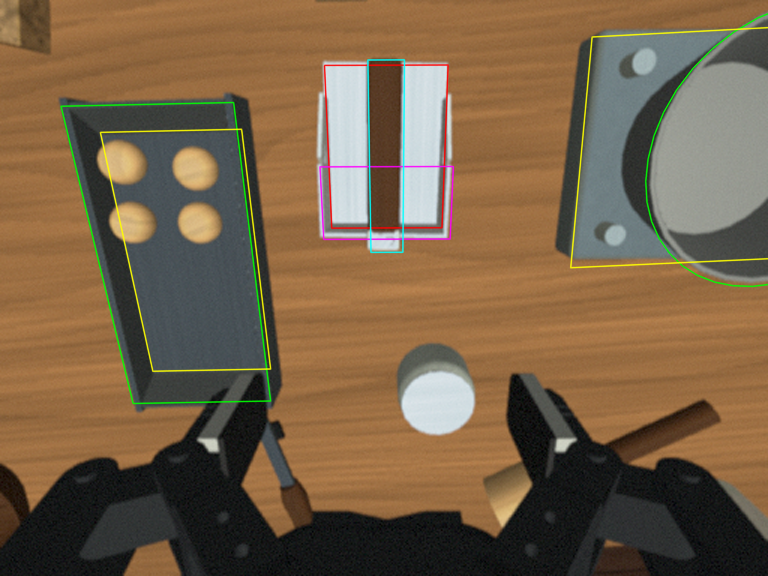

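Scoop overlay fits to ~1–2 mm, tray and polisher as well. Balls at about (122,162), (195,168), (132,223), (200,223). Now grasp.

Run:
```python
from plan import *
C=cam("wrist");L=lift(C,(np.array([(122,162),(195,168),(132,223),(200,223)])+.5)/1.5-.5,.029)
print((L*1000).round());print("tray-local",(Ro.from_euler('z',4,degrees=True).apply(L-[.555,-.048,0])*1000).round())
t=target((.479,.134,.16),-5);rows(*t);print();u=target((.479,.134,.089),-5);rows(*u,*t,vmax=.04)
```

```text
[[467. -77.  29.]
 [477. -20.  29.]
 [515. -82.  29.]
 [520. -26.  29.]]
tray-local [[-86. -35.  29.]
 [-80.  23.  29.]
 [-37. -37.  29.]
 [-36.  20.  29.]]
[{"rx":-0.06,"ry":-0.08,"rz":-0.02,"tx":3.31,"ty":0.0,"tz":-2.62,"claw":8.5},{"rx":-0.06,"ry":-0.08,"rz":-0.02,"tx":3.31,"ty":0.0,"tz":-2.63,"claw":8.5},{"rx":-0.06,"ry":-0.08,"rz":-0.02,"tx":3.31,"ty":0.01,"tz":-2.63,"claw":8.5}]

[{"rx":0.0,"ry":0.0,"rz":0.0,"tx":3.55,"ty":0.0,"tz":0.0,"claw":8.5},{"rx":0.0,"ry":0.0,"rz":0.0,"tx":3.55,"ty":0.0,"tz":0.0,"claw":8.5}]
```

```bash
python3 -m pendant '[{"rx":0,"ry":0,"rz":0,"tx":3.3,"ty":0,"tz":-2.6,"claw":8.5},{"rx":0,"ry":0,"rz":0,"tx":3.3,"ty":0,"tz":-2.6,"claw":8.5},{"rx":0,"ry":0,"rz":0,"tx":3.3,"ty":0,"tz":-2.6,"claw":8.5},{"rx":0,"ry":0,"rz":0,"tx":0,"ty":0,"tz":0,"claw":8.5}]' 90
python3 - <<'E'
from plan import *
p,R,s=cur();print(p);u=target((.479,.134,.089),-5);rows(*u,vmax=.04)
E
```

```text
clock: 2.3
ee_pos: [0.4741, 0.1362, 0.2117]
tool_rot: [147.9, 89.7, 142.8]
ft_force: [0.5, -0.4, -0.4]
opening: 0.993
[0.47408883 0.13623557 0.21171848]
[{"rx":-0.04,"ry":-0.12,"rz":-0.08,"tx":3.43,"ty":-0.1,"tz":0.27,"claw":8.5},{"rx":-0.04,"ry":-0.12,"rz":-0.08,"tx":3.44,"ty":-0.09,"tz":0.26,"claw":8.5}]
```

```bash
python3 -m pendant '[{"rx":0,"ry":0,"rz":0,"tx":3.4,"ty":-0.1,"tz":0.3,"claw":8.5},{"rx":0,"ry":0,"rz":0,"tx":3.4,"ty":-0.1,"tz":0.3,"claw":8.5},{"rx":0,"ry":0,"rz":0,"tx":0,"ty":0,"tz":0,"claw":8.5}]' 90
python3 - <<'E'
from plan import *
p,R,s=cur();print(p);rows(*target((.479,.134,.089),-5),vmax=.04)
E
python3 -m pendant '[{"rx":0,"ry":0,"rz":0,"tx":0,"ty":0,"tz":0,"claw":0},{"rx":0,"ry":0,"rz":0,"tx":0,"ty":0,"tz":0,"claw":0},{"rx":0,"ry":0,"rz":0,"tx":0,"ty":0,"tz":0,"claw":0},{"rx":0,"ry":0,"rz":0,"tx":0,"ty":0,"tz":0,"claw":0},{"rx":0,"ry":0,"rz":0,"tx":0,"ty":0,"tz":0,"claw":0}]' 90
python3 -m pendant '[{"rx":0,"ry":0,"rz":0,"tx":0,"ty":0,"tz":0,"claw":0},{"rx":0,"ry":0,"rz":0,"tx":0,"ty":0,"tz":0,"claw":0}]' 90
```

```text
clock: 2.6
ee_pos: [0.4777, 0.1365, 0.1438]
tool_rot: [120.5, 89.6, 115.6]
ft_force: [-0.1, 0.3, 0.7]
opening: 0.998
[0.47773622 0.13650087 0.14377911]
[{"rx":0.15,"ry":-0.18,"rz":-0.31,"tx":0.08,"ty":-0.24,"tz":0.15,"claw":8.5}]
clock: 3.1
ee_pos: [0.4795, 0.1377, 0.1495]
tool_rot: [74.8, 89.5, 69.9]
ft_force: [-0.4, -0.2, -3.0]
opening: 0.235
clock: 3.3
ee_pos: [0.4794, 0.1379, 0.1499]
tool_rot: [73.6, 89.5, 68.8]
ft_force: [-0.2, -0.9, -2.8]
opening: 0.235
```

```bash
cat >> plan.py <<'E'
TR=(.555,-.048,-4)
def lip(lx,ly,lz,tilt,yaw=-4,frame=TR,dg=(0,0,0)):
    # lip at tray-local lx,ly (mm), height lz (mm) above bench; dg: where grasp point is relative to scoop_handle, scoop frame mm
    S=tool(yaw,tilt);P=place(np.array([[lx,ly,lz]])/1000,*frame)[0]
    g=P+S.apply((np.array([67,0,89])+dg)/1000)
    return target(g,yaw,tilt)
E
python3 -m pendant '[{"rx":0,"ry":0,"rz":0,"tx":-4,"ty":0,"tz":0,"claw":0},{"rx":0,"ry":0,"rz":0,"tx":-4,"ty":0,"tz":0,"claw":0},{"rx":0,"ry":0,"rz":0,"tx":0,"ty":0,"tz":0,"claw":0}]' 90
python3 - <<'E'
from plan import *
p,R,s=cur();print(p,s["ft_force"]);rows(*lip(-10,-5,85,-10),claw=0)
E
```

```text
clock: 3.6
ee_pos: [0.478, 0.1369, 0.2305]
tool_rot: [108.3, 89.6, 103.4]
ft_force: [1.5, -0.2, -2.5]
opening: 0.24
[0.47802187 0.13690739 0.23050936] [ 1.54224796 -0.17721185 -2.48673675]
[{"rx":-0.17,"ry":-2.02,"rz":-0.06,"tx":-0.17,"ty":-3.65,"tz":2.47,"claw":0},{"rx":-0.17,"ry":-2.02,"rz":-0.06,"tx":-0.08,"ty":-3.65,"tz":2.46,"claw":0},{"rx":-0.17,"ry":-2.02,"rz":-0.06,"tx":0.01,"ty":-3.66,"tz":2.45,"claw":0},{"rx":-0.17,"ry":-2.02,"rz":-0.06,"tx":0.1,"ty":-3.67,"tz":2.44,"claw":0},{"rx":-0.17,"ry":-2.02,"rz":-0.06,"tx":0.19,"ty":-3.67,"tz":2.42,"claw":0}]
```

```bash
python3 -m pendant '[{"rx":-0.2,"ry":-2,"rz":0,"tx":-0.2,"ty":-3.6,"tz":2.5,"claw":0},{"rx":-0.2,"ry":-2,"rz":0,"tx":-0.1,"ty":-3.6,"tz":2.5,"claw":0},{"rx":-0.2,"ry":-2,"rz":0,"tx":0,"ty":-3.6,"tz":2.4,"claw":0},{"rx":-0.2,"ry":-2,"rz":0,"tx":0.1,"ty":-3.7,"tz":2.4,"claw":0},{"rx":-0.2,"ry":-2,"rz":0,"tx":0.2,"ty":-3.7,"tz":2.4,"claw":0}]' 90
python3 - <<'E'
from plan import *
from ov import *
p,R,s=cur();print(p,s["ft_force"]);t=lip(-10,-5,85,-10);rows(*t,claw=0)
# scoop pose as believed
S=R*Ro.from_matrix(T).inv();g=p+R.apply([.054,0,0]);O=g-S.apply([0,0,.089])
print("S",S.as_euler('ZYX',degrees=True),O)
m=1e-3;mods=[]
for P,c in [(box(-67,65,-50,50,0),(0,0,255)),([[65,-50,52],[65,50,52],[10,50,52],[10,-50,52],[65,-50,52]],(255,0,255)),(box(-53,65,-11,11,98),(255,255,0))]: mods.append((S.apply(np.array(P)*m)+O,c))
M=models(TR,(0,0,0),(.502,.368,-2.5),(.491,-.335,-7))[:2]+mods
im=arm.snapshot("wrist");overlay("wrist",im,M,(0,0,512,384),.75,"pics/a.png")
im=arm.snapshot("scene");overlay("scene",im,M,(190,180,320,330),2.2,"pics/b.png")
a=cv2.imread("pics/a.png");b=cv2.imread("pics/b.png");h=max(a.shape[0],b.shape[0]);c=np.zeros((h,a.shape[1]+b.shape[1],3),np.uint8);c[:a.shape[0],:a.shape[1]]=a;c[:b.shape[0],a.shape[1]:]=b;print(c.shape);cv2.imwrite("pics/v1.png",c)
E
```

```text
clock: 4.1
ee_pos: [0.5869, -0.0507, 0.2346]
tool_rot: [2.4, 80.0, -0.5]
ft_force: [0.9, 0.1, -2.3]
opening: 0.238
[ 0.58692858 -0.05070912  0.23455339] [ 0.89931709  0.1399409  -2.31324468]
[{"rx":1.07,"ry":-0.04,"rz":-0.61,"tx":-0.31,"ty":-0.45,"tz":-0.05,"claw":0}]
S [-2.90925781 -9.96325794  0.42487393] [ 0.61169121 -0.05090579  0.09371386]
(330, 670, 3)
```

View pics/v1.png

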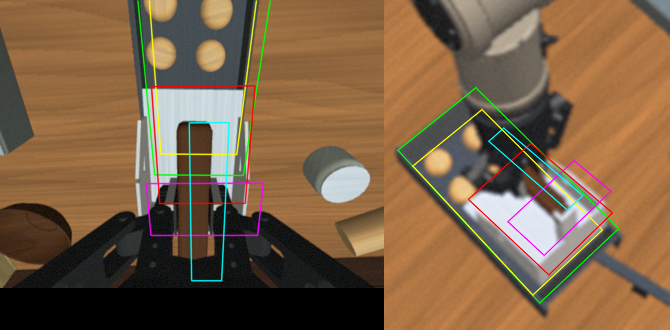

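```bash
python3 -m pendant '[{"rx":1,"ry":0,"rz":-0.6,"tx":-0.3,"ty":-0.4,"tz":0,"claw":0},{"rx":0,"ry":0,"rz":0,"tx":0,"ty":0,"tz":0,"claw":0},{"rx":0,"ry":0,"rz":0,"tx":0,"ty":0,"tz":0,"claw":0}]' 90
cat > look.py <<'E'
from plan import *
from ov import *
def look(out,dg=(0,0,0),crop=(0,0,512,384),s=1.,cam_="wrist"):
    p,R,st=cur();print(p,st["ft_force"].round(1))
    im=arm.snapshot(cam_)
    S=R*Ro.from_matrix(T).inv();g=p+R.apply([.054,0,0]);O=g-S.apply((np.array([0,0,89])+dg)/1000)
    print("S",S.as_euler('ZYX',degrees=True).round(2),"O",O.round(4),"lip",(O+S.apply([-.067,0,0])).round(4))
    m=1e-3;mods=[(S.apply(np.array(P)*m)+O,c) for P,c in [(box(-67,65,-50,50,0),(0,0,255)),([[65,-50,52],[65,50,52],[10,50,52],[10,-50,52],[65,-50,52]],(255,0,255)),(box(-53,65,-11,11,98),(255,255,0))]]
    overlay(cam_,im,models(TR,(0,0,0),(.502,.368,-2.5),(.491,-.335,-7))[:2]+mods,crop,s,out)
    print("after",cur()[0])
E
python3 - <<'E'
from look import *
rows(*lip(-10,-5,85,-10),claw=0)
look("pics/a.png",s=.9)
look("pics/b.png",crop=(190,180,320,330),s=2.3,cam_="scene")
a=cv2.imread("pics/a.png");b=cv2.imread("pics/b.png");h=max(a.shape[0],b.shape[0]);c=np.zeros((h,a.shape[1]+b.shape[1],3),np.uint8);c[:a.shape[0],:a.shape[1]]=a;c[:b.shape[0],a.shape[1]:]=b;print(c.shape);cv2.imwrite("pics/v2.png",c)
E
```

```text
clock: 4.5
ee_pos: [0.585, -0.0611, 0.2353]
tool_rot: [-1.4, 80.3, -6.0]
ft_force: [0.4, -0.2, -1.8]
opening: 0.235
[{"rx":-0.63,"ry":-0.26,"rz":0.35,"tx":-0.21,"ty":0.59,"tz":0.06,"claw":0}]
[ 0.58502315 -0.06107689  0.23532378] [ 0.4 -0.2 -1.8]
S [-4.64 -9.74 -0.24] O [ 0.6091 -0.0636  0.0944] lip [ 0.5433 -0.0583  0.083 ]
after [ 0.58504527 -0.06098881  0.23539885]
[ 0.58504527 -0.06098881  0.23539885] [ 0.1  0.1 -3.1]
S [-4.63 -9.75 -0.24] O [ 0.6091 -0.0635  0.0945] lip [ 0.5433 -0.0582  0.0831]
after [ 0.58521209 -0.06091716  0.2355659 ]
(346, 760, 3)
```

View pics/v2.png

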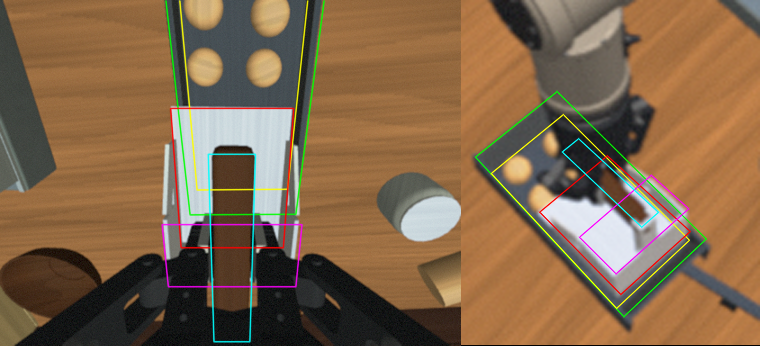

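Run:
```python
from plan import *
rows(*lip(-14,-4,45,-12),claw=0)
```

```text
[{"rx":-0.6,"ry":-2.23,"rz":0.35,"tx":3.46,"ty":0.68,"tz":-1.54,"claw":0}]
```

```bash
python3 -m pendant '[{"rx":-0.3,"ry":-1.1,"rz":0.2,"tx":1.7,"ty":0.35,"tz":-0.8,"claw":0},{"rx":-0.3,"ry":-1.1,"rz":0.2,"tx":1.7,"ty":0.3,"tz":-0.8,"claw":0},{"rx":0,"ry":0,"rz":0,"tx":0,"ty":0,"tz":0,"claw":0}]' 90
python3 - <<'E'
from plan import *
p,R,s=cur();S=R*Ro.from_matrix(T).inv();print(p,S.as_euler('ZYX',degrees=True).round(2));rows(*lip(-14,-4,45,-12),claw=0);rows(*lip(-14,-4,20,-12),claw=0)
E
```

```text
clock: 4.9
ee_pos: [0.5764, -0.0506, 0.1991]
tool_rot: [0.6, 77.9, -3.1]
ft_force: [0.0, -0.1, -3.4]
opening: 0.238
[ 0.57635988 -0.05057551  0.19905905] [ -3.72 -12.14   0.12]
[{"rx":0.27,"ry":0.14,"rz":-0.18,"tx":0.03,"ty":-0.29,"tz":0.02,"claw":0}]
[{"rx":0.27,"ry":0.14,"rz":-0.18,"tx":2.47,"ty":-0.3,"tz":-0.5,"claw":0}]
```

```bash
python3 -m pendant '[{"rx":0.3,"ry":0,"rz":-0.1,"tx":1.2,"ty":-0.2,"tz":-0.25,"claw":0},{"rx":0,"ry":0,"rz":0,"tx":1.2,"ty":0,"tz":-0.25,"claw":0},{"rx":0,"ry":0,"rz":0,"tx":0,"ty":0,"tz":0,"claw":0}]' 90
python3 - <<'E'
from look import *
rows(*lip(-14,-4,20,-12),claw=0);rows(*lip(-14,-4,13,-12),claw=0);look("pics/v3.png",s=1.2)
E
```

```text
clock: 5.2
ee_pos: [0.5778, -0.0515, 0.1743]
tool_rot: [0.5, 77.8, -3.4]
ft_force: [-0.3, -0.5, -2.5]
opening: 0.236
[{"rx":0.05,"ry":0.22,"rz":-0.12,"tx":0.02,"ty":-0.21,"tz":-0.12,"claw":0}]
[{"rx":0.05,"ry":0.22,"rz":-0.12,"tx":0.71,"ty":-0.21,"tz":-0.27,"claw":0}]
[ 0.57775466 -0.05150697  0.17429545] [-0.3 -0.5 -2.5]
S [ -3.95 -12.22   0.11] O [ 0.608  -0.0533  0.0345] lip [ 0.5426 -0.0488  0.0204]
after [ 0.57816023 -0.05165501  0.17503905]
```

View pics/v3.png

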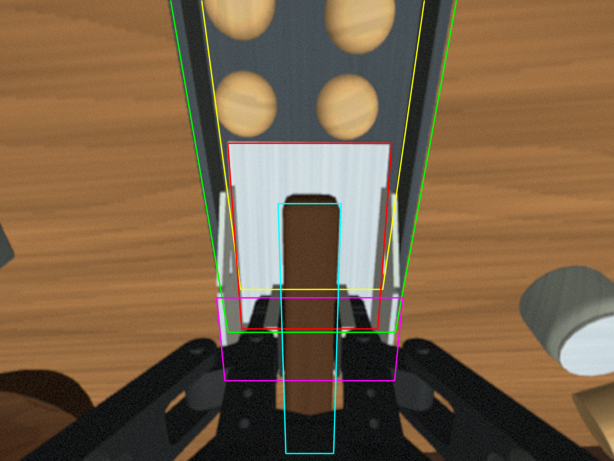

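```bash
python3 -m pendant '[{"rx":0,"ry":0.1,"rz":0,"tx":0.4,"ty":-0.2,"tz":-0.15,"claw":0},{"rx":0,"ry":0,"rz":0,"tx":0.3,"ty":0,"tz":-0.1,"claw":0},{"rx":0,"ry":0,"rz":0,"tx":0,"ty":0,"tz":0,"claw":0}]' 90
python3 - <<'E'
from plan import *
p,R,s=cur();S=R*Ro.from_matrix(T).inv();print(p,S.as_euler('ZYX',degrees=True).round(2));rows(*lip(-14,-5,12,-12),claw=0)
t=lip(-14,-5,12.5,-12);u=lip(-36,-5,12.5,-3);rows(*u,vmax=.008,claw=0);rows(*lip(-86,-5,12.5,-2),*u,vmax=.01,claw=0)
E
```

```text
clock: 5.55
ee_pos: [0.5809, -0.0542, 0.1709]
tool_rot: [0.8, 77.3, -3.2]
ft_force: [-0.5, 0.3, -1.7]
opening: 0.239
[ 0.5809406  -0.05423434  0.17085386] [ -4.05 -12.66   0.18]
[{"rx":-0.05,"ry":0.66,"rz":-0.17,"tx":0.39,"ty":-0.06,"tz":-0.55,"claw":0}]
[{"rx":-0.02,"ry":4.83,"rz":-0.08,"tx":0.56,"ty":-0.03,"tz":-0.27,"claw":0},{"rx":-0.02,"ry":4.83,"rz":-0.08,"tx":0.58,"ty":-0.03,"tz":-0.23,"claw":0}]
[{"rx":0.0,"ry":0.2,"rz":0.0,"tx":-0.03,"ty":0.0,"tz":-0.95,"claw":0},{"rx":0.0,"ry":0.2,"rz":0.0,"tx":-0.03,"ty":0.0,"tz":-0.95,"claw":0},{"rx":0.0,"ry":0.2,"rz":0.0,"tx":-0.02,"ty":0.0,"tz":-0.95,"claw":0},{"rx":0.0,"ry":0.2,"rz":0.0,"tx":-0.02,"ty":0.0,"tz":-0.95,"claw":0},{"rx":0.0,"ry":0.2,"rz":0.0,"tx":-0.02,"ty":0.0,"tz":-0.95,"claw":0}]
```

```bash
python3 -m pendant '[{"rx":0,"ry":1.6,"rz":0,"tx":0.4,"ty":0,"tz":-0.35,"claw":0},{"rx":0,"ry":2,"rz":0,"tx":0.3,"ty":0,"tz":-0.25,"claw":0},{"rx":0,"ry":2,"rz":0,"tx":0.3,"ty":0,"tz":-0.25,"claw":0},{"rx":0,"ry":2,"rz":0,"tx":0.3,"ty":0,"tz":-0.25,"claw":0}]' 90
python3 - <<'E'
from plan import *
p,R,s=cur();S=R*Ro.from_matrix(T).inv();g=p+R.apply([.054,0,0]);L=g+S.apply([-.067,0,-.089]);print(S.as_euler('ZYX',degrees=True).round(2),"lip",(Ro.from_euler('z',4,degrees=True).apply(L-[.555,-.048,0])*1000).round(1))
u=lip(-36,-5,12.5,-3);rows(*u,vmax=.008,claw=0);rows(*lip(-86,-5,12.5,-2),*u,vmax=.01,claw=0)
E
```

```text
clock: 5.95
ee_pos: [0.5868, -0.0551, 0.1665]
tool_rot: [2.2, 83.1, -1.9]
ft_force: [2.8, -0.3, 2.8]
opening: 0.235
[-4.09 -6.86  0.27] lip [-17.2  -4.1  16.5]
[{"rx":-0.04,"ry":1.93,"rz":-0.13,"tx":0.33,"ty":-0.01,"tz":-0.48,"claw":0},{"rx":-0.04,"ry":1.93,"rz":-0.13,"tx":0.35,"ty":-0.01,"tz":-0.47,"claw":0}]
[{"rx":0.0,"ry":0.2,"rz":0.0,"tx":-0.03,"ty":0.0,"tz":-0.95,"claw":0},{"rx":0.0,"ry":0.2,"rz":0.0,"tx":-0.03,"ty":0.0,"tz":-0.95,"claw":0},{"rx":0.0,"ry":0.2,"rz":0.0,"tx":-0.02,"ty":0.0,"tz":-0.95,"claw":0},{"rx":0.0,"ry":0.2,"rz":0.0,"tx":-0.02,"ty":0.0,"tz":-0.95,"claw":0},{"rx":0.0,"ry":0.2,"rz":0.0,"tx":-0.02,"ty":0.0,"tz":-0.95,"claw":0}]
```

```bash
cat > st.py <<'E'
from plan import *
p,R,s=cur();S=R*Ro.from_matrix(T).inv();g=p+R.apply([.054,0,0]);L=g+S.apply([-.067,0,-.089]);print(S.as_euler('ZYX',degrees=True).round(2),"lip",(Ro.from_euler('z',4,degrees=True).apply(L-[.555,-.048,0])*1000).round(1),s["ft_force"].round(1))
E
python3 -m pendant '[{"rx":0,"ry":1,"rz":0,"tx":0.2,"ty":0,"tz":-1.0,"claw":0},{"rx":0,"ry":1,"rz":0,"tx":0.2,"ty":0,"tz":-1.0,"claw":0},{"rx":0,"ry":1,"rz":0,"tx":0.1,"ty":0,"tz":-1.0,"claw":0},{"rx":0,"ry":1,"rz":0,"tx":0.1,"ty":0,"tz":-1.0,"claw":0}]' 90
python3 st.py
python3 -m pendant '[{"rx":0,"ry":0.5,"rz":0,"tx":0.1,"ty":0,"tz":-1.0,"claw":0},{"rx":0,"ry":0.5,"rz":0,"tx":0.1,"ty":0,"tz":-1.0,"claw":0}]' 90
python3 st.py
```

```text
clock: 6.35
ee_pos: [0.5603, -0.0535, 0.1641]
tool_rot: [3.9, 85.6, -0.2]
ft_force: [4.1, -0.4, 2.9]
opening: 0.235
[-4.1  -4.43  0.3 ] lip [-50.1  -4.3  16.4] [ 4.1 -0.4  2.9]
clock: 6.55
ee_pos: [0.5447, -0.0524, 0.1637]
tool_rot: [4.6, 85.9, 0.5]
ft_force: [6.2, -0.8, 7.1]
opening: 0.239
[-4.1  -4.08  0.33] lip [-66.7  -4.2  16.3] [ 6.2 -0.8  7.1]
```

```bash
python3 -m pendant '[{"rx":0,"ry":0.7,"rz":0,"tx":0,"ty":0,"tz":-1.0,"claw":0},{"rx":0,"ry":0.7,"rz":0,"tx":0,"ty":0,"tz":-1.0,"claw":0}]' 90
python3 st.py
python3 -m pendant '[{"rx":0,"ry":0.7,"rz":0,"tx":0,"ty":0,"tz":-0.8,"claw":0},{"rx":0,"ry":0.7,"rz":0,"tx":0,"ty":0,"tz":-0.6,"claw":0}]' 90
python3 - <<'E'
from look import *
look("pics/v4.png",dg=(0,0,4),s=1.2)
E
python3 st.py
```

```text
clock: 6.75
ee_pos: [0.5228, -0.051, 0.1622]
tool_rot: [7.2, 87.4, 3.2]
ft_force: [2.9, 0.5, -0.7]
opening: 0.235
[-4.09 -2.53  0.32] lip [-92.5  -4.3  16.4] [ 2.9  0.5 -0.7]
clock: 6.95
ee_pos: [0.5104, -0.05, 0.1628]
tool_rot: [12.1, 88.5, 8.0]
ft_force: [17.3, -2.7, 8.5]
opening: 0.235
[ 0.51044903 -0.0499918   0.16279042] [17.3 -2.7  8.5]
S [-4.05 -1.51  0.32] O [ 0.5144 -0.0494  0.0158] lip [ 0.4476 -0.0447  0.0141]
after [ 0.51038216 -0.05014405  0.1629631 ]
[-4.03 -1.5   0.31] lip [-107.6   -4.4   18.3] [ 9.9 -1.   0.1]
```

View pics/v4.png

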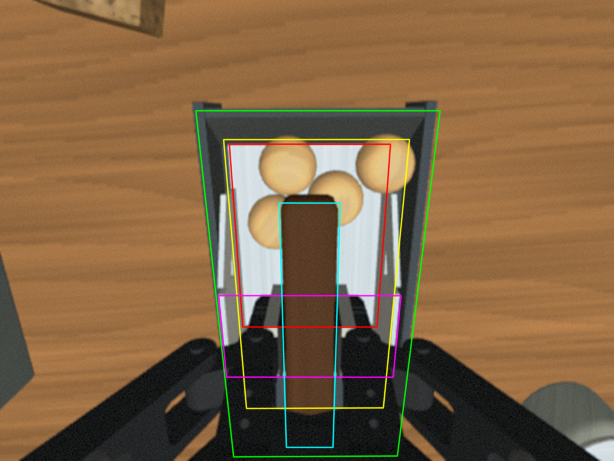

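Three balls are inside the scoop; the fourth sits at its right front edge (386,163). Sliding the scoop +y slightly, then tilting the mouth up.

```bash
python3 -m pendant '[{"rx":0,"ry":0,"rz":0,"tx":-0.1,"ty":0.5,"tz":0.1,"claw":0},{"rx":0,"ry":0,"rz":0,"tx":0,"ty":0.4,"tz":0,"claw":0}]' 90
python3 st.py
python3 - <<'E'
from plan import *
D=(0,0,4);p=None;a=[None,None]
for th in (5,10,15,20):
    q=lip(24-132*np.cos(np.radians(th)),3,13+132*np.sin(np.radians(th)),th,dg=D);rows(*q,*a,wmax=3,claw=0);a=q
E
```

```text
clock: 7.2
ee_pos: [0.5114, -0.042, 0.164]
tool_rot: [9.5, 88.5, 5.4]
ft_force: [2.7, -2.5, -1.9]
opening: 0.236
[-4.06 -1.48  0.25] lip [-107.2    3.7   19.3] [ 2.7 -2.5 -1.9]
[{"rx":-0.02,"ry":2.16,"rz":-0.08,"tx":-0.02,"ty":0.0,"tz":0.53,"claw":0},{"rx":-0.02,"ry":2.16,"rz":-0.08,"tx":-0.04,"ty":0.0,"tz":0.53,"claw":0},{"rx":-0.02,"ry":2.16,"rz":-0.08,"tx":-0.06,"ty":0.0,"tz":0.53,"claw":0}]
[{"rx":0.0,"ry":2.5,"rz":0.0,"tx":-0.26,"ty":0.0,"tz":0.65,"claw":0},{"rx":0.0,"ry":2.5,"rz":0.0,"tx":-0.28,"ty":0.0,"tz":0.64,"claw":0}]
[{"rx":0.0,"ry":2.5,"rz":0.0,"tx":-0.26,"ty":0.0,"tz":0.65,"claw":0},{"rx":0.0,"ry":2.5,"rz":0.0,"tx":-0.28,"ty":0.0,"tz":0.64,"claw":0}]
[{"rx":0.0,"ry":2.5,"rz":0.0,"tx":-0.26,"ty":0.0,"tz":0.65,"claw":0},{"rx":0.0,"ry":2.5,"rz":0.0,"tx":-0.28,"ty":0.0,"tz":0.64,"claw":0}]
```

```bash
python3 -m pendant '[{"rx":0,"ry":2.2,"rz":0,"tx":-0.1,"ty":0,"tz":0.5,"claw":0},{"rx":0,"ry":2.2,"rz":0,"tx":-0.1,"ty":0,"tz":0.5,"claw":0},{"rx":0,"ry":2.2,"rz":0,"tx":-0.1,"ty":0,"tz":0.5,"claw":0}]' 90
python3 st.py
python3 -m pendant '[{"rx":0,"ry":2.5,"rz":0,"tx":-0.3,"ty":0,"tz":0.6,"claw":0},{"rx":0,"ry":2.5,"rz":0,"tx":-0.3,"ty":0,"tz":0.6,"claw":0},{"rx":0,"ry":2.5,"rz":0,"tx":-0.3,"ty":0,"tz":0.6,"claw":0},{"rx":0,"ry":2.5,"rz":0,"tx":-0.3,"ty":0,"tz":0.6,"claw":0},{"rx":0,"ry":2.5,"rz":0,"tx":-0.3,"ty":0,"tz":0.6,"claw":0}]' 90
python3 st.py
python3 - <<'E'
from look import *
look("pics/v5.png",dg=(0,0,4),s=1)
E
```

```text
clock: 7.5
ee_pos: [0.5237, -0.0418, 0.1659]
tool_rot: [177.5, 84.4, 173.6]
ft_force: [0.0, -1.5, 9.3]
opening: 0.24
[-3.94  5.58  0.24] lip [-112.2    4.5   30.1] [ 0.  -1.5  9.3]
clock: 8.0
ee_pos: [0.5539, -0.0427, 0.1738]
tool_rot: [179.3, 71.1, 175.3]
ft_force: [1.2, -0.2, -1.2]
opening: 0.235
[-3.89 18.94  0.25] lip [-111.2    5.6   60.3] [ 1.2 -0.2 -1.2]
[ 0.55393608 -0.04273797  0.1737718 ] [ 1.2 -0.2 -1.2]
S [-3.89 18.94  0.25] O [ 0.5064 -0.0389  0.0347] lip [ 0.4432 -0.0346  0.0565]
after [ 0.5548656  -0.04269986  0.17380692]
```

View pics/v5.png

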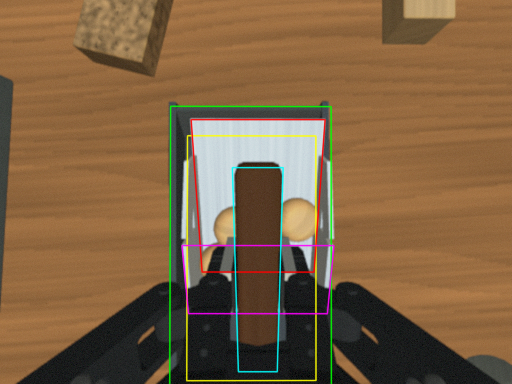

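```bash
cat >> plan.py <<'E'
BW=(.502,.368,36)
E
python3 - <<'E'
from plan import *
D=(0,0,4)
a=lip(-109,5,190,20,dg=D);rows(*a,claw=0,vmax=.03);print()
b=lip(30,0,200,20,yaw=36,frame=BW,dg=D);rows(*b,*a,claw=0,vmax=.035)
E
```

```text
[{"rx":0.03,"ry":0.18,"rz":-0.04,"tx":-2.51,"ty":0.0,"tz":-0.77,"claw":0},{"rx":0.03,"ry":0.18,"rz":-0.04,"tx":-2.51,"ty":0.0,"tz":-0.78,"claw":0},{"rx":0.03,"ry":0.18,"rz":-0.04,"tx":-2.51,"ty":0.0,"tz":-0.79,"claw":0},{"rx":0.03,"ry":0.18,"rz":-0.04,"tx":-2.51,"ty":0.0,"tz":-0.79,"claw":0},{"rx":0.03,"ry":0.18,"rz":-0.04,"tx":-2.5,"ty":0.0,"tz":-0.8,"claw":0}]

[{"rx":-2.51,"ry":0.0,"rz":-0.91,"tx":-0.12,"ty":3.32,"tz":0.13,"claw":0},{"rx":-2.51,"ry":0.0,"rz":-0.91,"tx":-0.17,"ty":3.31,"tz":0.27,"claw":0},{"rx":-2.51,"ry":0.0,"rz":-0.91,"tx":-0.22,"ty":3.29,"tz":0.41,"claw":0},{"rx":-2.51,"ry":0.0,"rz":-0.91,"tx":-0.27,"ty":3.27,"tz":0.56,"claw":0},{"rx":-2.51,"ry":0.0,"rz":-0.91,"tx":-0.33,"ty":3.24,"tz":0.7,"claw":0}]
[{"rx":-2.51,"ry":0.0,"rz":-0.91,"tx":-0.38,"ty":3.2,"tz":0.84,"claw":0},{"rx":-2.51,"ry":0.0,"rz":-0.91,"tx":-0.43,"ty":3.15,"tz":0.98,"claw":0},{"rx":-2.51,"ry":0.0,"rz":-0.91,"tx":-0.48,"ty":3.1,"tz":1.12,"claw":0},{"rx":-2.51,"ry":0.0,"rz":-0.91,"tx":-0.53,"ty":3.04,"tz":1.25,"claw":0},{"rx":-2.51,"ry":0.0,"rz":-0.91,"tx":-0.57,"ty":2.97,"tz":1.38,"claw":0}]
[{"rx":-2.51,"ry":0.0,"rz":-0.91,"tx":-0.62,"ty":2.9,"tz":1.51,"claw":0},{"rx":-2.51,"ry":0.0,"rz":-0.91,"tx":-0.67,"ty":2.82,"tz":1.64,"claw":0},{"rx":-2.51,"ry":0.0,"rz":-0.91,"tx":-0.71,"ty":2.73,"tz":1.76,"claw":0},{"rx":-2.51,"ry":0.0,"rz":-0.91,"tx":-0.75,"ty":2.64,"tz":1.87,"claw":0},{"rx":-2.51,"ry":0.0,"rz":-0.91,"tx":-0.79,"ty":2.55,"tz":1.99,"claw":0}]
```

```bash
python3 -m pendant '[{"rx":0,"ry":0.2,"rz":0,"tx":-1.2,"ty":0,"tz":-0.4,"claw":0},{"rx":0,"ry":0.2,"rz":0,"tx":-2.5,"ty":0,"tz":-0.8,"claw":0},{"rx":0,"ry":0.2,"rz":0,"tx":-2.5,"ty":0,"tz":-0.8,"claw":0},{"rx":0,"ry":0.2,"rz":0,"tx":-2.5,"ty":0,"tz":-0.8,"claw":0},{"rx":0,"ry":0.2,"rz":0,"tx":-2.5,"ty":0,"tz":-0.8,"claw":0}]' 90
python3 -m pendant '[{"rx":0,"ry":0,"rz":0,"tx":-1.2,"ty":0,"tz":-0.4,"claw":0},{"rx":0,"ry":0,"rz":0,"tx":0,"ty":0,"tz":0,"claw":0}]' 90
python3 st.py
python3 - <<'E'
from look import *
b=lip(30,0,200,20,yaw=36,frame=BW,dg=(0,0,4));rows(*b,claw=0,vmax=.035)
look("pics/v6.png",dg=(0,0,4),s=1)
look("pics/v6t.png",dg=(0,0,4),crop=(200,100,400,250),s=3,cam_="top")
im=cv2.imread("pics/v6.png");hsv=cv2.cvtColor(im,cv2.COLOR_BGR2HSV)
m=cv2.inRange(hsv[:,150:360],(8,70,150),(25,200,255));n,_,st,ce=cv2.connectedComponentsWithStats(m)
print([(st[i,4],(ce[i]+[150,0]).round()) for i in range(1,n) if st[i,4]>60])
E
```

```text
clock: 8.55
ee_pos: [0.5498, -0.0414, 0.2848]
tool_rot: [179.7, 68.4, 175.8]
ft_force: [0.1, -0.1, -3.8]
opening: 0.236
clock: 8.75
ee_pos: [0.5497, -0.0411, 0.2989]
tool_rot: [179.6, 68.5, 175.7]
ft_force: [-0.0, 0.2, -4.0]
opening: 0.237
[-3.87 21.53  0.16] lip [-120.6    6.6  190.5] [-0.   0.2 -4. ]
[{"rx":-2.49,"ry":-0.09,"rz":-0.95,"tx":-0.18,"ty":3.31,"tz":0.18,"claw":0},{"rx":-2.49,"ry":-0.09,"rz":-0.95,"tx":-0.23,"ty":3.3,"tz":0.32,"claw":0},{"rx":-2.49,"ry":-0.09,"rz":-0.95,"tx":-0.29,"ty":3.28,"tz":0.46,"claw":0},{"rx":-2.49,"ry":-0.09,"rz":-0.95,"tx":-0.34,"ty":3.25,"tz":0.6,"claw":0},{"rx":-2.49,"ry":-0.09,"rz":-0.95,"tx":-0.39,"ty":3.21,"tz":0.75,"claw":0}]
[{"rx":-2.49,"ry":-0.09,"rz":-0.95,"tx":-0.44,"ty":3.17,"tz":0.88,"claw":0},{"rx":-2.49,"ry":-0.09,"rz":-0.95,"tx":-0.49,"ty":3.12,"tz":1.02,"claw":0},{"rx":-2.49,"ry":-0.09,"rz":-0.95,"tx":-0.54,"ty":3.07,"tz":1.16,"claw":0},{"rx":-2.49,"ry":-0.09,"rz":-0.95,"tx":-0.59,"ty":3.0,"tz":1.29,"claw":0},{"rx":-2.49,"ry":-0.09,"rz":-0.95,"tx":-0.64,"ty":2.93,"tz":1.42,"claw":0}]
[{"rx":-2.49,"ry":-0.09,"rz":-0.95,"tx":-0.68
[... 858 characters left out ...]
array([156.,  70.])), (np.int32(153), array([157.,  92.])), (np.int32(276), array([174., 107.])), (np.int32(154), array([252., 109.])), (np.int32(63), array([331., 109.])), (np.int32(97), array([219., 116.])), (np.int32(73), array([168., 184.])), (np.int32(139), array([343., 204.])), (np.int32(428), array([289., 220.])), (np.int32(251), array([299., 219.])), (np.int32(385), array([310., 219.])), (np.int32(77), array([175., 211.])), (np.int32(466), array([224., 226.])), (np.int32(215), array([347., 216.])), (np.int32(237), array([165., 228.])), (np.int32(126), array([347., 249.])), (np.int32(130), array([206., 260.])), (np.int32(380), array([345., 275.])), (np.int32(71), array([174., 273.]))]
```

```bash
python3 -m pendant '[{"rx":-1.2,"ry":0,"rz":-0.5,"tx":-0.1,"ty":1.6,"tz":0.1,"claw":0},{"rx":-2.5,"ry":0,"rz":-0.9,"tx":-0.2,"ty":3.3,"tz":0.3,"claw":0},{"rx":-2.5,"ry":0,"rz":-0.9,"tx":-0.3,"ty":3.3,"tz":0.5,"claw":0},{"rx":-2.5,"ry":0,"rz":-0.9,"tx":-0.3,"ty":3.3,"tz":0.6,"claw":0},{"rx":-2.5,"ry":0,"rz":-0.9,"tx":-0.4,"ty":3.2,"tz":0.8,"claw":0}]' 90
python3 -m pendant '[{"rx":-2.5,"ry":0,"rz":-0.9,"tx":-0.4,"ty":3.2,"tz":0.9,"claw":0},{"rx":-2.5,"ry":0,"rz":-0.9,"tx":-0.5,"ty":3.1,"tz":1.0,"claw":0},{"rx":-2.5,"ry":0,"rz":-0.9,"tx":-0.5,"ty":3.1,"tz":1.2,"claw":0},{"rx":-2.5,"ry":0,"rz":-0.9,"tx":-0.6,"ty":3.0,"tz":1.3,"claw":0},{"rx":-2.5,"ry":0,"rz":-0.9,"tx":-0.6,"ty":2.9,"tz":1.4,"claw":0}]' 90
python3 - <<'E'
from look import *
p,R,s=cur();S=R*Ro.from_matrix(T).inv();print(S.as_euler('ZYX',degrees=True).round(2))
b=lip(30,0,200,20,yaw=36,frame=BW,dg=(0,0,4));rows(*b,claw=0,vmax=.03)
E
```

```text
clock: 9.35
ee_pos: [0.5702, 0.1087, 0.2938]
tool_rot: [179.2, 67.7, -172.7]
ft_force: [-0.4, 0.0, -3.7]
opening: 0.238
clock: 9.85
ee_pos: [0.591, 0.2865, 0.2887]
tool_rot: [177.1, 67.1, -160.3]
ft_force: [1.4, -0.3, -3.8]
opening: 0.234
[22.91 22.88  1.23]
[{"rx":-2.04,"ry":-0.46,"rz":-1.0,"tx":-0.93,"ty":2.39,"tz":1.2,"claw":0},{"rx":-2.04,"ry":-0.46,"rz":-1.0,"tx":-0.97,"ty":2.33,"tz":1.29,"claw":0},{"rx":-2.04,"ry":-0.46,"rz":-1.0,"tx":-1.0,"ty":2.26,"tz":1.38,"claw":0},{"rx":-2.04,"ry":-0.46,"rz":-1.0,"tx":-1.02,"ty":2.2,"tz":1.47,"claw":0},{"rx":-2.04,"ry":-0.46,"rz":-1.0,"tx":-1.05,"ty":2.12,"tz":1.55,"claw":0}]
[{"rx":-2.04,"ry":-0.46,"rz":-1.0,"tx":-1.07,"ty":2.05,"tz":1.63,"claw":0}]
```

```bash
python3 -m pendant '[{"rx":-2,"ry":-0.5,"rz":-1,"tx":-1.2,"ty":2.4,"tz":1.0,"claw":0},{"rx":-2,"ry":-0.5,"rz":-1,"tx":-1.2,"ty":2.3,"tz":1.2,"claw":0},{"rx":-2,"ry":-0.5,"rz":-1,"tx":-1.1,"ty":2.3,"tz":1.4,"claw":0},{"rx":-2,"ry":-0.5,"rz":-1,"tx":-1.0,"ty":2.2,"tz":1.5,"claw":0},{"rx":-2,"ry":-0.5,"rz":-1,"tx":-1.0,"ty":1.2,"tz":1.0,"claw":0}]' 90
python3 -m pendant '[{"rx":0,"ry":0,"rz":0,"tx":0,"ty":0,"tz":0,"claw":0},{"rx":0,"ry":0,"rz":0,"tx":0,"ty":0,"tz":0,"claw":0}]' 90
cat > stb.py <<'E'
from plan import *
D=(0,0,4);p,R,s=cur();S=R*Ro.from_matrix(T).inv();g=p+R.apply([.054,0,0]);L=g+S.apply([-.067,0,-.093]);print(S.as_euler('ZYX',degrees=True).round(2),"lip",(Ro.from_euler('z',-36,degrees=True).apply(L-[.502,.368,0])*1000).round(1),"q",s["qpos"].round(0))
E
python3 stb.py
python3 - <<'E'
from plan import *
D=(0,0,4)
b=lip(30,0,170,5,yaw=36,frame=BW,dg=D);rows(*b,claw=0,vmax=.03,wmax=6);print()
c=lip(30,0,135,-30,yaw=36,frame=BW,dg=D);rows(*c,*b,claw=0,vmax=.03,wmax=5)
E
```

```text
clock: 10.35
ee_pos: [0.605, 0.4295, 0.3067]
tool_rot: [178.4, 68.9, -146.7]
ft_force: [0.2, 0.8, -3.5]
opening: 0.24
clock: 10.55
ee_pos: [0.6014, 0.4355, 0.3026]
tool_rot: [177.8, 68.6, -146.7]
ft_force: [-0.0, -1.5, -3.2]
opening: 0.236
[35.64 21.34  0.87] lip [  4.2  -0.8 190.1] q [-40.  44.   0.  62.  -2.  95.  86.]
[{"rx":-0.16,"ry":-5.45,"rz":-0.32,"tx":-0.12,"ty":0.13,"tz":-0.42,"claw":0},{"rx":-0.16,"ry":-5.45,"rz":-0.32,"tx":-0.16,"ty":0.13,"tz":-0.41,"claw":0},{"rx":-0.16,"ry":-5.45,"rz":-0.32,"tx":-0.2,"ty":0.13,"tz":-0.39,"claw":0}]

[{"rx":0.0,"ry":-5.0,"rz":0.0,"tx":0.33,"ty":0.0,"tz":-1.33,"claw":0},{"rx":0.0,"ry":-5.0,"rz":0.0,"tx":0.21,"ty":0.0,"tz":-1.36,"claw":0},{"rx":0.0,"ry":-5.0,"rz":0.0,"tx":0.09,"ty":0.0,"tz":-1.37,"claw":0},{"rx":0.0,"ry":-5.0,"rz":0.0,"tx":-0.03,"ty":0.0,"tz":-1.37,"claw":0},{"rx":0.0,"ry":-5.0,"rz":0.0,"tx":-0.15,"ty":0.0,"tz":-1.37,"claw":0}]
[{"rx":0.0,"ry":-5.0,"rz":0.0,"tx":-0.27,"ty":0.0,"tz":-1.35,"claw":0},{"rx":0.0,"ry":-5.0,"rz":0.0,"tx":-0.38,"ty":0.0,"tz":-1.32,"claw":0}]
```

```bash
python3 -m pendant '[{"rx":-0.2,"ry":-5.4,"rz":-0.3,"tx":-0.1,"ty":0.1,"tz":-0.4,"claw":0},{"rx":-0.2,"ry":-5.4,"rz":-0.3,"tx":-0.1,"ty":0.1,"tz":-0.4,"claw":0},{"rx":-0.2,"ry":-4,"rz":-0.3,"tx":-0.2,"ty":0.1,"tz":-0.4,"claw":0}]' 90
python3 stb.py
python3 - <<'E'
from plan import *
D=(0,0,4)
c=lip(30,0,132,-30,yaw=36,frame=BW,dg=D);rows(*c,claw=0,vmax=.03,wmax=5)
E
```

```text
clock: 10.85
ee_pos: [0.5898, 0.43, 0.3016]
tool_rot: [179.9, 83.2, -144.1]
ft_force: [-0.6, -0.0, -2.1]
opening: 0.236
[3.601e+01 6.780e+00 1.000e-02] lip [ 23.6  -1.5 163.5] q [-41.  36.  -0.  75.  -0.  75.  85.]
[{"rx":0.0,"ry":-4.6,"rz":0.0,"tx":0.25,"ty":0.02,"tz":-1.14,"claw":0},{"rx":0.0,"ry":-4.6,"rz":0.0,"tx":0.15,"ty":0.02,"tz":-1.16,"claw":0},{"rx":0.0,"ry":-4.6,"rz":0.0,"tx":0.06,"ty":0.02,"tz":-1.17,"claw":0},{"rx":0.0,"ry":-4.6,"rz":0.0,"tx":-0.03,"ty":0.02,"tz":-1.17,"claw":0},{"rx":0.0,"ry":-4.6,"rz":0.0,"tx":-0.13,"ty":0.02,"tz":-1.16,"claw":0}]
[{"rx":0.0,"ry":-4.6,"rz":0.0,"tx":-0.22,"ty":0.02,"tz":-1.15,"claw":0},{"rx":0.0,"ry":-4.6,"rz":0.0,"tx":-0.31,"ty":0.02,"tz":-1.13,"claw":0},{"rx":0.0,"ry":-4.6,"rz":0.0,"tx":-0.4,"ty":0.02,"tz":-1.1,"claw":0}]
```

```bash
python3 -m pendant '[{"rx":0,"ry":-4.6,"rz":0,"tx":1.2,"ty":0,"tz":-1.1,"claw":0},{"rx":0,"ry":-4.6,"rz":0,"tx":0.9,"ty":0,"tz":-1.2,"claw":0},{"rx":0,"ry":-4.6,"rz":0,"tx":0.3,"ty":0,"tz":-1.2,"claw":0},{"rx":0,"ry":-4.6,"rz":0,"tx":0,"ty":0,"tz":-1.2,"claw":0}]' 90
python3 stb.py
python3 -m pendant '[{"rx":0,"ry":-4.6,"rz":0,"tx":-0.1,"ty":0,"tz":-1.2,"claw":0},{"rx":0,"ry":-4.6,"rz":0,"tx":-0.2,"ty":0,"tz":-1.2,"claw":0},{"rx":0,"ry":-4.6,"rz":0,"tx":-0.3,"ty":0,"tz":-1.1,"claw":0},{"rx":0,"ry":-4.6,"rz":0,"tx":-0.4,"ty":0,"tz":-1.1,"claw":0}]' 90
python3 stb.py
python3 -m pendant '[{"rx":0,"ry":-4,"rz":0,"tx":-0.4,"ty":0,"tz":-1.0,"claw":0},{"rx":0,"ry":0,"rz":0,"tx":0,"ty":0,"tz":0,"claw":0},{"rx":0,"ry":0,"rz":0,"tx":0,"ty":0,"tz":0,"claw":0},{"rx":0,"ry":0,"rz":0,"tx":0,"ty":0,"tz":0,"claw":0}]' 90
python3 stb.py
python3 - <<'E'
from plan import *
C=cam("top");im=arm.snapshot("top");cv2.imwrite("pics/t_pour.png",im[:,:,::-1])
im2=arm.snapshot("wrist")
a=cv2.resize(im[110:240,110:330,::-1],(400,236),interpolation=cv2.INTER_CUBIC);b=cv2.resize(im2[:,:,::-1],(400,300));d=cv2.resize(arm.snapshot("scene")[90:290,190:400,::-1],(400,380));
c=np.zeros((540,800,3),np.uint8);c[:236,:400]=a;c[240:540,:400]=b;c[:380,400:]=d;cv2.imwrite("pics/v7.png",c)
E
```

```text
clock: 11.25
ee_pos: [0.5476, 0.3954, 0.2734]
tool_rot: [-0.1, 78.1, 35.6]
ft_force: [0.8, 0.6, -2.7]
opening: 0.241
[ 3.567e+01 -1.193e+01 -2.000e-02] lip [ 17.8  -4.5 115.7] q [-41.  24.  -1.  99.   2.  45.  83.]
clock: 11.65
ee_pos: [0.5046, 0.3597, 0.2647]
tool_rot: [0.1, 59.5, 35.4]
ft_force: [0.5, -0.5, -1.8]
opening: 0.239
[ 35.23 -30.49   0.07] lip [ 14.1  -8.3 104. ] q [-46.  15.   4. 118.  10.  16.  74.]
clock: 12.05
ee_pos: [0.4888, 0.3431, 0.2569]
tool_rot: [-0.1, 56.4, 34.8]
ft_force: [-0.2, 0.0, -3.1]
opening: 0.237
[ 34.87 -33.64  -0.07] lip [  0.3 -13.1  97.4] q [-48.  14.   6. 123.  18.  10.  65.]
```

View pics/v7.png

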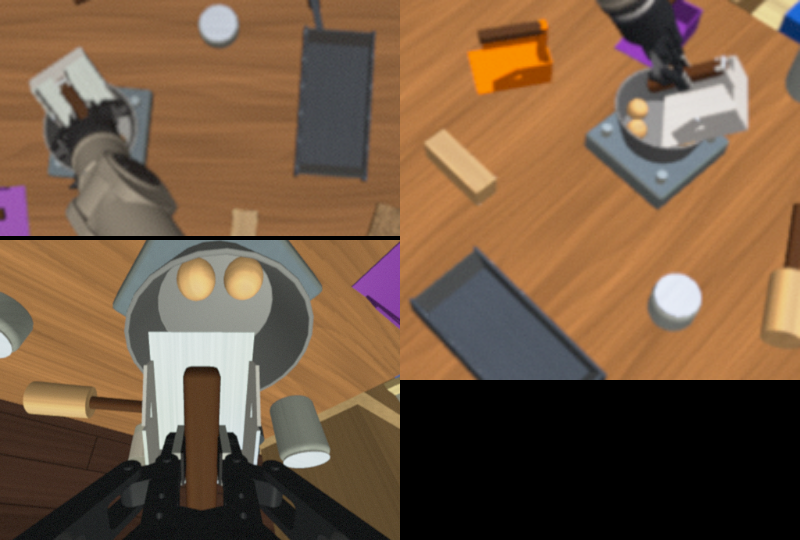

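Two balls visible in the bowl, tray empty; the other two may lie under the scoop. Raising to check numerically.

Run:
```python
from plan import *
D=(0,0,4)
c=lip(30,0,190,-25,yaw=36,frame=BW,dg=D);rows(*c,claw=0,vmax=.03,wmax=5)
```

```text
[{"rx":-0.24,"ry":2.19,"rz":0.15,"tx":-1.22,"ty":0.32,"tz":2.39,"claw":0},{"rx":-0.24,"ry":2.19,"rz":0.15,"tx":-1.31,"ty":0.32,"tz":2.34,"claw":0},{"rx":-0.24,"ry":2.19,"rz":0.15,"tx":-1.4,"ty":0.31,"tz":2.29,"claw":0},{"rx":-0.24,"ry":2.19,"rz":0.15,"tx":-1.49,"ty":0.31,"tz":2.24,"claw":0}]
```

```bash
python3 -m pendant '[{"rx":-0.2,"ry":2,"rz":0,"tx":-1.6,"ty":0.3,"tz":2.2,"claw":0},{"rx":-0.2,"ry":2,"rz":0,"tx":-1.6,"ty":0.3,"tz":2.2,"claw":0},{"rx":-0.2,"ry":2,"rz":0,"tx":-1.5,"ty":0.3,"tz":2.2,"claw":0},{"rx":-0.2,"ry":2,"rz":0,"tx":-1.5,"ty":0.3,"tz":2.2,"claw":0},{"rx":0,"ry":0,"rz":0,"tx":0,"ty":0,"tz":0,"claw":0}]' 90
python3 stb.py
cat > balls.py <<'E'
from plan import *
def blobs(n,ctr,rad,z):
    C=cam(n);im=arm.snapshot(n);cv2.imwrite(f"pics/blob_{n}.png",im[:,:,::-1])
    k=proj(C,[[*ctr[:2],z]])[0];e=proj(C,[[ctr[0],ctr[1]+rad,z]])[0];r=np.linalg.norm(e-k)
    h=cv2.cvtColor(im,cv2.COLOR_RGB2HSV);m=cv2.inRange(h,(7,80,140),(25,255,255))
    msk=np.zeros_like(m);cv2.circle(msk,tuple(int(v) for v in k),int(r),255,-1);m&=msk
    nn,_,st,ce=cv2.connectedComponentsWithStats(m)
    print(n,"bowl px",k.round(),r.round(1))
    for i in range(1,nn):
        if st[i,4]>12: print("  area",st[i,4],"bb",st[i,:4],"world",lift(C,[ce[i]],z)[0][:2].round(3))
if __name__=="__main__":
    for n in("top","scene","wrist"): blobs(n,(.502,.368),.072,.075)
E
python3 balls.py
```

```text
clock: 12.7
ee_pos: [0.52, 0.381, 0.3579]
tool_rot: [-0.7, 64.7, 34.9]
ft_force: [0.4, 0.2, -1.1]
opening: 0.236
[ 35.73 -25.3   -0.35] lip [ 24.5  -1.  196.4] q [-40.  13.  -4. 106.   7.  36.  77.]
top bowl px [163. 181.] 22.7
  area 64 bb [155 163  11   9] world [0.545 0.375]
  area 69 bb [169 184  10  10] world [0.481 0.332]
scene bowl px [327. 155.] 19.6
  area 165 bb [309 142  11  21] world [0.466 0.351]
  area 143 bb [335 148  11  19] world [0.536 0.388]
wrist bowl px [261.  43.] 67.7
  area 523 bb [224   0  36  19] world [0.488 0.336]
  area 504 bb [270   0  36  19] world [0.463 0.369]
  area 1520 bb [226  68  61  37] world [0.54  0.389]
```

```bash
cat >> plan.py <<'E'
PL=(.478,.134,-5)
E
python3 - <<'E'
from plan import *
D=(0,0,4)
c=lip(-67,0,150,0,yaw=-5,frame=PL,dg=D);rows(*c,claw=0,vmax=.03,wmax=6)
E
```

```text
[{"rx":4.44,"ry":2.64,"rz":-0.92,"tx":-0.24,"ty":-1.94,"tz":-2.0,"claw":0},{"rx":4.44,"ry":2.64,"rz":-0.92,"tx":-0.12,"ty":-2.1,"tz":-1.85,"claw":0},{"rx":4.44,"ry":2.64,"rz":-0.92,"tx":0.0,"ty":-2.24,"tz":-1.69,"claw":0},{"rx":4.44,"ry":2.64,"rz":-0.92,"tx":0.11,"ty":-2.36,"tz":-1.51,"claw":0},{"rx":4.44,"ry":2.64,"rz":-0.92,"tx":0.21,"ty":-2.47,"tz":-1.31,"claw":0}]
[{"rx":4.44,"ry":2.64,"rz":-0.92,"tx":0.31,"ty":-2.56,"tz":-1.11,"claw":0},{"rx":4.44,"ry":2.64,"rz":-0.92,"tx":0.4,"ty":-2.63,"tz":-0.89,"claw":0},{"rx":4.44,"ry":2.64,"rz":-0.92,"tx":0.48,"ty":-2.68,"tz":-0.66,"claw":0},{"rx":4.44,"ry":2.64,"rz":-0.92,"tx":0.54,"ty":-2.71,"tz":-0.43,"claw":0}]
```

```bash
python3 -m pendant '[{"rx":4.4,"ry":2.6,"rz":-0.9,"tx":-0.5,"ty":-1.9,"tz":-2,"claw":0},{"rx":4.4,"ry":2.6,"rz":-0.9,"tx":-0.3,"ty":-2.1,"tz":-1.9,"claw":0},{"rx":4.4,"ry":2.6,"rz":-0.9,"tx":0,"ty":-2.2,"tz":-1.7,"claw":0},{"rx":4.4,"ry":2.6,"rz":-0.9,"tx":0.1,"ty":-2.4,"tz":-1.5,"claw":0},{"rx":4.4,"ry":2.6,"rz":-0.9,"tx":0.2,"ty":-2.5,"tz":-1.3,"claw":0}]' 90
python3 -m pendant '[{"rx":4.4,"ry":2.6,"rz":-0.9,"tx":0.3,"ty":-2.6,"tz":-1.1,"claw":0},{"rx":4.4,"ry":2.6,"rz":-0.9,"tx":0.4,"ty":-2.6,"tz":-0.9,"claw":0},{"rx":4.4,"ry":2.6,"rz":-0.9,"tx":0.5,"ty":-2.7,"tz":-0.7,"claw":0},{"rx":4.4,"ry":2.6,"rz":-0.9,"tx":0.5,"ty":-2.7,"tz":-0.4,"claw":0},{"rx":0,"ry":0,"rz":0,"tx":0,"ty":0,"tz":0,"claw":0}]' 90
python3 - <<'E'
from plan import *
D=(0,0,4)
c=lip(-67,0,60,0,yaw=-5,frame=PL,dg=D);rows(*c,claw=0,vmax=.03,wmax=6)
E
```

```text
clock: 13.35
ee_pos: [0.4843, 0.2351, 0.314]
tool_rot: [10.1, 79.8, 22.7]
ft_force: [0.8, 0.3, -1.8]
opening: 0.239
clock: 13.85
ee_pos: [0.4564, 0.114, 0.2805]
tool_rot: [-146.2, 87.8, -152.5]
ft_force: [-0.1, 0.6, -2.5]
opening: 0.237
[{"rx":-0.43,"ry":-0.6,"rz":0.39,"tx":2.41,"ty":0.79,"tz":0.72,"claw":0},{"rx":-0.43,"ry":-0.6,"rz":0.39,"tx":2.43,"ty":0.77,"tz":0.7,"claw":0},{"rx":-0.43,"ry":-0.6,"rz":0.39,"tx":2.44,"ty":0.75,"tz":0.68,"claw":0}]
```

```bash
python3 -m pendant '[{"rx":-0.4,"ry":-0.6,"rz":0.4,"tx":2.4,"ty":0.8,"tz":0.7,"claw":0},{"rx":-0.4,"ry":-0.6,"rz":0.4,"tx":2.4,"ty":0.8,"tz":0.7,"claw":0},{"rx":-0.4,"ry":-0.6,"rz":0.4,"tx":2.4,"ty":0.8,"tz":0.7,"claw":0},{"rx":0,"ry":0,"rz":0,"tx":0,"ty":0,"tz":0,"claw":0}]' 90
python3 - <<'E'
from plan import *
D=(0,0,4)
c=lip(-67,0,8,0,yaw=-5,frame=PL,dg=D);rows(*c,claw=0,vmax=.02,wmax=6)
E
```

```text
clock: 14.25
ee_pos: [0.4744, 0.1329, 0.2015]
tool_rot: [-99.5, 89.9, -104.7]
ft_force: [-1.5, 0.9, -2.5]
opening: 0.236
[{"rx":-0.04,"ry":0.0,"rz":0.02,"tx":1.55,"ty":0.05,"tz":0.12,"claw":0},{"rx":-0.04,"ry":0.0,"rz":0.02,"tx":1.55,"ty":0.05,"tz":0.12,"claw":0},{"rx":-0.04,"ry":0.0,"rz":0.02,"tx":1.55,"ty":0.05,"tz":0.12,"claw":0}]
```

```bash
python3 -m pendant '[{"rx":0,"ry":0,"rz":0,"tx":1.5,"ty":0,"tz":0.1,"claw":0},{"rx":0,"ry":0,"rz":0,"tx":1.5,"ty":0,"tz":0.1,"claw":0},{"rx":0,"ry":0,"rz":0,"tx":1.4,"ty":0,"tz":0.1,"claw":0},{"rx":0,"ry":0,"rz":0,"tx":0.2,"ty":0,"tz":0,"claw":0}]' 90
python3 -m pendant '[{"rx":0,"ry":0,"rz":0,"tx":0.4,"ty":0,"tz":0,"claw":0},{"rx":0,"ry":0,"rz":0,"tx":0.3,"ty":0,"tz":0,"claw":0}]' 90
python3 -m pendant '[{"rx":0,"ry":0,"rz":0,"tx":0.4,"ty":0,"tz":0,"claw":0},{"rx":0,"ry":0,"rz":0,"tx":0.3,"ty":0,"tz":0,"claw":0}]' 90
```

```text
clock: 14.65
ee_pos: [0.4744, 0.1318, 0.1548]
tool_rot: [-117.7, 89.8, -122.8]
ft_force: [-0.2, 0.1, -1.9]
opening: 0.241
clock: 14.85
ee_pos: [0.4734, 0.1314, 0.1489]
tool_rot: [-124.5, 89.7, -129.5]
ft_force: [-13.5, -3.9, 25.4]
opening: 0.236
clock: 15.05
ee_pos: [0.4731, 0.1313, 0.1487]
tool_rot: [-146.9, 89.8, -152.0]
ft_force: [-10.7, -3.5, 23.8]
opening: 0.239
```

```bash
python3 -m pendant '[{"rx":0,"ry":0,"rz":0,"tx":-0.1,"ty":0,"tz":0,"claw":0},{"rx":0,"ry":0,"rz":0,"tx":0,"ty":0,"tz":0,"claw":4},{"rx":0,"ry":0,"rz":0,"tx":0,"ty":0,"tz":0,"claw":6},{"rx":0,"ry":0,"rz":0,"tx":0,"ty":0,"tz":0,"claw":6},{"rx":0,"ry":0,"rz":0,"tx":0,"ty":0,"tz":0,"claw":6}]' 90
python3 -m pendant '[{"rx":0,"ry":0,"rz":0,"tx":-3,"ty":0,"tz":0,"claw":6},{"rx":0,"ry":0,"rz":0,"tx":-4,"ty":0,"tz":0,"claw":6},{"rx":0,"ry":0,"rz":0,"tx":-4,"ty":0,"tz":0,"claw":6},{"rx":0,"ry":0,"rz":0,"tx":-4,"ty":0,"tz":0,"claw":6},{"rx":0,"ry":0,"rz":0,"tx":0,"ty":0,"tz":0,"claw":6}]' 90
python3 balls.py
python3 - <<'E'
from plan import *
a=target((.43,-.33,.30),-7);rows(*a,claw=6)
E
```

```text
clock: 15.55
ee_pos: [0.4752, 0.132, 0.1534]
tool_rot: [22.6, 89.8, 17.5]
ft_force: [-0.3, 0.8, -0.5]
opening: 0.7
clock: 16.05
ee_pos: [0.4741, 0.1317, 0.3066]
tool_rot: [-129.2, 89.9, -134.3]
ft_force: [0.0, -0.3, -0.4]
opening: 0.705
top bowl px [163. 181.] 22.7
  area 164 bb [147 162  19  15] world [0.54  0.391]
  area 78 bb [169 184  10  10] world [0.48  0.333]
  area 79 bb [158 191  10  10] world [0.456 0.367]
scene bowl px [327. 155.] 19.6
  area 165 bb [309 142  11  21] world [0.466 0.352]
  area 145 bb [335 148  11  19] world [0.536 0.388]
wrist bowl px [476. 188.] 67.8
  area 721 bb [469 132  32  31] world [0.458 0.37 ]
  area 477 bb [437 159  27  29] world [0.485 0.34 ]
  area 384 bb [494 198  18  28] world [0.535 0.404]
  area 638 bb [465 213  30  28] world [0.55 0.38]
[{"rx":0.18,"ry":-0.05,"rz":0.04,"tx":-0.45,"ty":-4.21,"tz":-0.01,"claw":6},{"rx":0.18,"ry":-0.05,"rz":0.04,"tx":-0.46,"ty":-4.21,"tz":0.0,"claw":6},{"rx":0.18,"ry":-0.05,"rz":0.04,"tx":-0.46,"ty":-4.21,"tz":0.02,"claw":6},{"rx":0.18,"ry":-0.05,"rz":0.04,"tx":-0.46,"ty":-4.21,"tz":0.03,"claw":6},{"rx":0.18,"ry":-0.05,"rz":0.04,"tx":-0.46,"ty":-4.21,"tz":0.04,"claw":6}]
[{"rx":0.18,"ry":-0.05,"rz":0.04,"tx":-0.47,"ty":-4.21,"tz":0.06,"claw":6},{"rx":0.18,"ry":-0.05,"rz":0.04,"tx":-0.47,"ty":-4.21,"tz":0.07,"claw":6},{"rx":0.18,"ry":-0.05,"rz":0.04,"tx":-0.47,"ty":-4.21,"tz":0.08,"claw":6},{"rx":0.18,"ry":-0.05,"rz":0.04,"tx":-0.47,"ty":-4.21,"tz":0.1,"claw":6},{"rx":0.18,"ry":-0.05,"rz":0.04,"tx":-0.48,"ty":-4.2,"tz":0.11,"claw":6}]
[{"rx":0.18,"ry":-0.05,"rz":0.04,"tx":-0.48,"ty":-4.2,"tz":0.12,"claw":6}]
```

All four balls measured in the bowl. Moving over to the regulator.

```bash
python3 -m pendant '[{"rx":0.2,"ry":0,"rz":0,"tx":0,"ty":-4.2,"tz":0.5,"claw":6},{"rx":0.2,"ry":0,"rz":0,"tx":0,"ty":-4.2,"tz":0.5,"claw":6},{"rx":0.2,"ry":0,"rz":0,"tx":0,"ty":-4.2,"tz":0.5,"claw":6},{"rx":0.2,"ry":0,"rz":0,"tx":0,"ty":-4.2,"tz":0.5,"claw":6},{"rx":0.2,"ry":0,"rz":0,"tx":0,"ty":-4.2,"tz":0.5,"claw":6}]' 90
python3 -m pendant '[{"rx":0.2,"ry":0,"rz":0,"tx":0,"ty":-4.2,"tz":0.8,"claw":6},{"rx":0.2,"ry":0,"rz":0,"tx":0,"ty":-4.2,"tz":0.8,"claw":6},{"rx":0.2,"ry":0,"rz":0,"tx":0,"ty":-4.2,"tz":0.8,"claw":6},{"rx":0.2,"ry":0,"rz":0,"tx":0,"ty":-4.2,"tz":0.8,"claw":6},{"rx":0.2,"ry":0,"rz":0,"tx":0,"ty":-4.2,"tz":0.8,"claw":6}]' 90
python3 -m pendant '[{"rx":0,"ry":0,"rz":0,"tx":0,"ty":-2,"tz":0.5,"claw":6},{"rx":0,"ry":0,"rz":0,"tx":0,"ty":0,"tz":0,"claw":6},{"rx":0,"ry":0,"rz":0,"tx":0,"ty":0,"tz":0,"claw":6}]' 90
python3 - <<'E'
from ov import *
from plan import *
p,R,s=cur();S=R*Ro.from_matrix(T).inv();print(p,S.as_euler('ZYX',degrees=True).round(2))
im=arm.snapshot("wrist");cv2.imwrite("pics/k_raw.png",im[:,:,::-1]);C=cam("wrist")
import pickle;pickle.dump(C,open("pics/k_cam.pkl","wb"))
REG=(.491,-.335,-7);k=place([[-.062,0,.055]],*REG)[0];print("knob",k,proj(C,[k,place([[.066,0,.129]],*REG)[0]]).round())
M=models((.555,-.048,-4),(.478,.134,-5),(.502,.368,-2.5),REG)[-4:]
overlay("wrist",im,M,(0,0,512,384),1.5,"pics/k1.png")
E
```

```text
clock: 16.7
ee_pos: [0.4738, -0.0803, 0.2937]
tool_rot: [-159.3, 88.5, -164.5]
ft_force: [1.2, 0.2, 0.4]
opening: 0.699
clock: 17.2
ee_pos: [0.4882, -0.3002, 0.2847]
tool_rot: [-168.1, 87.6, -174.2]
ft_force: [-0.2, -0.4, 0.1]
opening: 0.702
clock: 17.5
ee_pos: [0.487, -0.3272, 0.2786]
tool_rot: [-168.4, 87.0, -175.2]
ft_force: [0.2, -0.3, 0.8]
opening: 0.705
[ 0.48695733 -0.32723178  0.27858312] [-6.77  2.96 -0.61]
knob [ 0.42946214 -0.3274441   0.055     ] [[252. 136.]
 [250. 285.]]
```

View pics/k1.png

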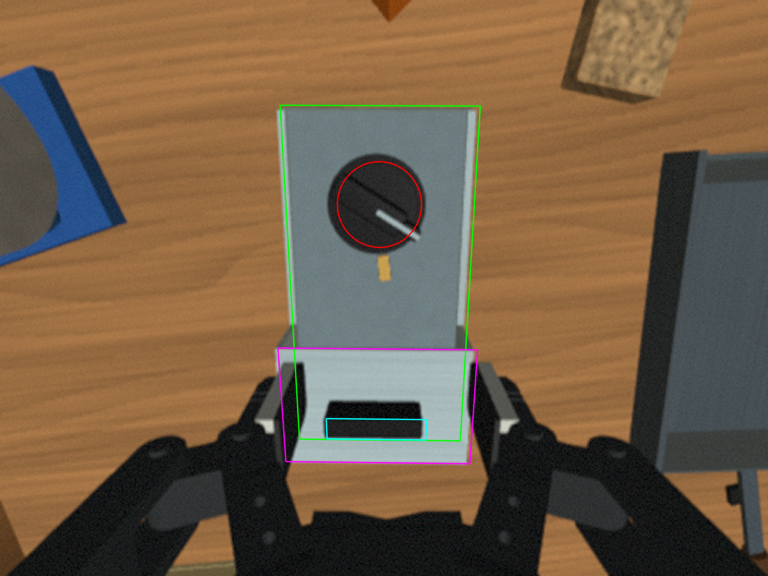

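Pointer line (378,212)→(418,238), mark tab at (384,268), knob centre ≈(377,204).

Run:
```python
from plan import *
import pickle
C=pickle.load(open("pics/k_cam.pkl","rb"));im=cv2.imread("pics/k_raw.png");h=cv2.cvtColor(im,cv2.COLOR_BGR2HSV)
roi=np.zeros(im.shape[:2],np.uint8);roi[95:195,210:300]=255
m=cv2.inRange(h,(10,90,120),(30,255,255))&roi;ys,xs=np.nonzero(m);mk=lift(C,[[xs.mean(),ys.mean()]],.060)[0];print("mark n",len(xs),xs.mean()*1.5,ys.mean()*1.5,mk)
roi2=np.zeros_like(roi);cv2.circle(roi2,(252,137),31,255,-1)
d=cv2.inRange(im,(120,120,120),(255,255,255))&roi2;ys,xs=np.nonzero(d);P=np.c_[xs,ys].astype(float);vx,vy,x0,y0=cv2.fitLine(np.float32(P),cv2.DIST_L2,0,.01,.01).ravel();t=(P-[x0,y0])@[vx,vy];e=np.array([[x0+vx*t.min(),y0+vy*t.min()],[x0+vx*t.max(),y0+vy*t.max()]])
W=lift(C,e,.094);print("line n",len(xs),e*1.5,W)
dk=cv2.inRange(h,(0,0,0),(180,255,62));roi3=np.zeros_like(roi);roi3[95:172,210:295]=255;dk&=roi3
c,r=cv2.minEnclosingCircle(np.argwhere(dk>0)[:,::-1].astype(np.float32));n,_,st,ce=cv2.connectedComponentsWithStats(dk);i=1+st[1:,4].argmax();print("disc",c,r,st[i],"world",lift(C,[st[i,:2]+st[i,2:4]/2-.5],.061)[0])
k=np.array([.4295,-.3285])
for n,q in(("mark",mk[:2]-k),("line",W[1][:2]-W[0][:2]),("lineend",W[1][:2]-k),("linestart",W[0][:2]-k)): print(n,np.degrees(np.arctan2(q[1],q[0])).round(1),np.linalg.norm(q).round(4))
```

```text
mark n 124 383.44354838709677 267.22983870967744 [ 0.4735045  -0.32930072  0.06      ]
line n 95 [[376.62584692 211.30089597]
 [413.5826535  234.66028441]] [[ 0.43142436 -0.32785057  0.094     ]
 [ 0.44800551 -0.30714385  0.094     ]]
disc (251.20111083984375, 135.68714904785156) 33.288818359375 [ 219  103   64   66 3160] world [ 0.42879344 -0.32919682  0.061     ]
mark -1.0 0.044
line 51.3 0.0265
lineend 49.1 0.0283
linestart 18.6 0.002
```

Run:
```python
from plan import *
a=target((.4295,-.3285,.16),51.3);rows(*a,claw=4,wmax=7.5)
```

```text
[{"rx":-7.25,"ry":-0.38,"rz":-0.12,"tx":0.84,"ty":-0.1,"tz":-0.67,"claw":4},{"rx":-7.25,"ry":-0.38,"rz":-0.12,"tx":0.84,"ty":-0.01,"tz":-0.68,"claw":4},{"rx":-7.25,"ry":-0.38,"rz":-0.12,"tx":0.84,"ty":0.08,"tz":-0.68,"claw":4},{"rx":-7.25,"ry":-0.38,"rz":-0.12,"tx":0.83,"ty":0.17,"tz":-0.67,"claw":4},{"rx":-7.25,"ry":-0.38,"rz":-0.12,"tx":0.83,"ty":0.25,"tz":-0.65,"claw":4}]
[{"rx":-7.25,"ry":-0.38,"rz":-0.12,"tx":0.82,"ty":0.33,"tz":-0.62,"claw":4},{"rx":-7.25,"ry":-0.38,"rz":-0.12,"tx":0.82,"ty":0.41,"tz":-0.58,"claw":4},{"rx":-7.25,"ry":-0.38,"rz":-0.12,"tx":0.81,"ty":0.48,"tz":-0.52,"claw":4}]
```

```bash
python3 -m pendant '[{"rx":-7.2,"ry":-0.4,"rz":0,"tx":0.4,"ty":-0.1,"tz":-0.7,"claw":4},{"rx":-7.2,"ry":-0.4,"rz":0,"tx":0.4,"ty":0,"tz":-0.7,"claw":4},{"rx":-7.2,"ry":-0.4,"rz":0,"tx":0.8,"ty":0.1,"tz":-0.7,"claw":4},{"rx":-7.2,"ry":-0.4,"rz":0,"tx":0.8,"ty":0.2,"tz":-0.7,"claw":4},{"rx":-7.2,"ry":-0.4,"rz":0,"tx":0.8,"ty":0.3,"tz":-0.7,"claw":4}]' 50
python3 -m pendant '[{"rx":-7.2,"ry":-0.4,"rz":0,"tx":0.8,"ty":0.3,"tz":-0.6,"claw":4},{"rx":-7.2,"ry":-0.4,"rz":0,"tx":0.8,"ty":0.4,"tz":-0.6,"claw":4},{"rx":-7.2,"ry":-0.4,"rz":0,"tx":0.8,"ty":0.5,"tz":-0.5,"claw":4},{"rx":0,"ry":0,"rz":0,"tx":0,"ty":0,"tz":0,"claw":4},{"rx":0,"ry":0,"rz":0,"tx":0,"ty":0,"tz":0,"claw":4}]' 50
python3 - <<'E'
from plan import *
a=target((.4295,-.3285,.16),51.3);rows(*a,claw=4,wmax=7.5)
E
```

```text
clock: 18.05
ee_pos: [0.4515, -0.3166, 0.2451]
tool_rot: [128.7, 88.8, 160.2]
ft_force: [0.3, 0.1, -0.5]
opening: 0.468
clock: 18.55
ee_pos: [0.4303, -0.3093, 0.2199]
tool_rot: [66.7, 88.2, 117.7]
ft_force: [0.3, 0.1, 0.6]
opening: 0.463
[{"rx":-0.29,"ry":0.72,"rz":-1.67,"tx":0.54,"ty":-1.16,"tz":-1.54,"claw":4}]
```

```bash
python3 -m pendant '[{"rx":-0.3,"ry":0.7,"rz":-1.7,"tx":0.5,"ty":-1.2,"tz":-1.6,"claw":4},{"rx":0,"ry":0,"rz":0,"tx":0,"ty":0,"tz":0,"claw":4}]' 50
python3 - <<'E'
from plan import *
a=target((.4295,-.3285,.12),51.3);rows(*a,claw=4,wmax=7.5)
E
```

```text
clock: 18.75
ee_pos: [0.4305, -0.3283, 0.2148]
tool_rot: [-128.5, 89.9, -77.2]
ft_force: [-0.1, -0.1, 0.6]
opening: 0.469
[{"rx":0.01,"ry":-0.09,"rz":0.11,"tx":4.08,"ty":0.08,"tz":-0.07,"claw":4}]
```

```bash
python3 -m pendant '[{"rx":0,"ry":0,"rz":0,"tx":2,"ty":0.1,"tz":-0.1,"claw":4},{"rx":0,"ry":0,"rz":0,"tx":2,"ty":0,"tz":0,"claw":4},{"rx":0,"ry":0,"rz":0,"tx":0,"ty":0,"tz":0,"claw":4}]' 50
python3 - <<'E'
from plan import *
a=target((.4295,-.3285,.088),51.3);rows(*a,claw=4,wmax=7.5,vmax=.02)
E
```

```text
clock: 19.05
ee_pos: [0.4323, -0.3256, 0.1756]
tool_rot: [-136.0, 89.7, -84.6]
ft_force: [-0.2, 0.1, 0.3]
opening: 0.464
[{"rx":0.05,"ry":-0.1,"rz":0.1,"tx":1.68,"ty":0.02,"tz":-0.19,"claw":4},{"rx":0.05,"ry":-0.1,"rz":0.1,"tx":1.68,"ty":0.02,"tz":-0.2,"claw":4}]
```

```bash
python3 -m pendant '[{"rx":0,"ry":0,"rz":0,"tx":1.7,"ty":0,"tz":-0.3,"claw":4},{"rx":0,"ry":0,"rz":0,"tx":1.6,"ty":0,"tz":-0.3,"claw":4},{"rx":0,"ry":0,"rz":0,"tx":0,"ty":0,"tz":0,"claw":4}]' 50
python3 - <<'E'
from plan import *
a=target((.4295,-.3285,.088),51.3);rows(*a,claw=4,wmax=7.5,vmax=.02)
E
python3 -m pendant '[{"rx":0,"ry":0,"rz":0,"tx":0,"ty":0,"tz":-0.1,"claw":0},{"rx":0,"ry":0,"rz":0,"tx":0,"ty":0,"tz":0,"claw":0},{"rx":0,"ry":0,"rz":0,"tx":0,"ty":0,"tz":0,"claw":0},{"rx":0,"ry":0,"rz":0,"tx":0,"ty":0,"tz":0,"claw":0},{"rx":0,"ry":0,"rz":0,"tx":0,"ty":0,"tz":0,"claw":0}]' 50
python3 - <<'E'
from plan import *
a=target((.4295,-.3285,.088),-1);rows(*a,claw=0,wmax=6,vmax=.02)
E
```

```text
clock: 19.35
ee_pos: [0.4319, -0.3281, 0.1447]
tool_rot: [-136.7, 89.6, -85.1]
ft_force: [-0.3, 0.4, 0.4]
opening: 0.468
[{"rx":0.3,"ry":-0.31,"rz":0.3,"tx":0.27,"ty":0.17,"tz":-0.18,"claw":4}]
clock: 19.85
ee_pos: [0.4314, -0.3273, 0.1466]
tool_rot: [-156.7, 89.5, -105.0]
ft_force: [0.8, -0.7, -9.1]
opening: 0.172
[{"rx":5.85,"ry":-0.03,"rz":0.04,"tx":0.05,"ty":0.01,"tz":-0.02,"claw":0},{"rx":5.85,"ry":-0.03,"rz":0.04,"tx":0.05,"ty":0.01,"tz":-0.02,"claw":0},{"rx":5.85,"ry":-0.03,"rz":0.04,"tx":0.05,"ty":0.0,"tz":-0.02,"claw":0},{"rx":5.85,"ry":-0.03,"rz":0.04,"tx":0.05,"ty":0.0,"tz":-0.02,"claw":0},{"rx":5.85,"ry":-0.03,"rz":0.04,"tx":0.05,"ty":0.0,"tz":-0.02,"claw":0}]
[{"rx":5.85,"ry":-0.03,"rz":0.04,"tx":0.05,"ty":0.0,"tz":-0.02,"claw":0},{"rx":5.85,"ry":-0.03,"rz":0.04,"tx":0.05,"ty":-0.01,"tz":-0.02,"claw":0},{"rx":5.85,"ry":-0.03,"rz":0.04,"tx":0.05,"ty":-0.01,"tz":-0.02,"claw":0},{"rx":5.85,"ry":-0.03,"rz":0.04,"tx":0.05,"ty":-0.01,"tz":-0.02,"claw":0}]
```

```bash
python3 -m pendant '[{"rx":4,"ry":0,"rz":0,"tx":0.2,"ty":0,"tz":0,"claw":0},{"rx":6,"ry":0,"rz":0,"tx":0.1,"ty":0,"tz":0,"claw":0},{"rx":6,"ry":0,"rz":0,"tx":0,"ty":0,"tz":0,"claw":0},{"rx":6,"ry":0,"rz":0,"tx":0,"ty":0,"tz":0,"claw":0}]' 50
python3 -m pendant '[{"rx":6,"ry":0,"rz":0,"tx":0,"ty":0,"tz":0,"claw":0},{"rx":6,"ry":0,"rz":0,"tx":0,"ty":0,"tz":0,"claw":0},{"rx":6,"ry":0,"rz":0,"tx":0,"ty":0,"tz":0,"claw":0}]' 50
python3 - <<'E'
from plan import *
p,R,s=cur();S=R*Ro.from_matrix(T).inv();print(p,S.as_euler('ZYX',degrees=True).round(2))
a=target((.4295,-.3285,.09),-1);rows(*a,claw=0,wmax=6,vmax=.02)
E
```

```text
clock: 20.25
ee_pos: [0.4319, -0.3281, 0.1466]
tool_rot: [-120.8, 89.5, -92.0]
ft_force: [2.4, -2.8, -13.9]
opening: 0.174
clock: 20.55
ee_pos: [0.4321, -0.3289, 0.1466]
tool_rot: [-97.1, 89.5, -87.0]
ft_force: [0.5, -3.0, -10.2]
opening: 0.172
[ 0.43210736 -0.32892028  0.14655902] [10.1   0.07 -0.54]
[{"rx":5.55,"ry":-0.01,"rz":0.27,"tx":0.13,"ty":0.04,"tz":-0.12,"claw":0},{"rx":5.55,"ry":-0.01,"rz":0.27,"tx":0.13,"ty":0.03,"tz":-0.13,"claw":0}]
```

```bash
python3 -m pendant '[{"rx":5.5,"ry":0,"rz":0.2,"tx":0.1,"ty":0,"tz":-0.1,"claw":0},{"rx":5,"ry":0,"rz":0.2,"tx":0,"ty":0,"tz":-0.1,"claw":0},{"rx":0,"ry":0,"rz":0,"tx":0,"ty":0,"tz":0,"claw":0},{"rx":0,"ry":0,"rz":0,"tx":0,"ty":0,"tz":0,"claw":0}]' 50
cat > kn.py <<'E'
from plan import *
def knob(k=(.4295,-.3285)):
    C=cam("wrist");im=arm.snapshot("wrist")[:,:,::-1].copy();cv2.imwrite("pics/k_now.png",im);h=cv2.cvtColor(im,cv2.COLOR_BGR2HSV)
    def roi(z,r):
        c=proj(C,[[*k,z]])[0];e=proj(C,[[k[0],k[1]+r,z]])[0];m=np.zeros(im.shape[:2],np.uint8);cv2.circle(m,tuple(int(v) for v in c.round()),int(np.linalg.norm(e-c)),255,-1);return m
    m=cv2.inRange(h,(10,90,120),(30,255,255))&roi(.06,.06);ys,xs=np.nonzero(m)
    if len(xs): mk=lift(C,[[xs.mean(),ys.mean()]],.060)[0][:2]-k;print("mark n",len(xs),np.degrees(np.arctan2(mk[1],mk[0])).round(1),np.linalg.norm(mk).round(4))
    d=cv2.inRange(im,(105,105,105),(255,255,255))&roi(.094,.034);ys,xs=np.nonzero(d);P=np.c_[xs,ys].astype(float)
    if len(P)<15: print("no line",len(P));return
    W=lift(C,P,.094)[:,:2];c=W.mean(0);u=np.linalg.svd(W-c)[2][0];u=u*np.sign(u@(c-k));print("line n",len(P),"dir",np.degrees(np.arctan2(u[1],u[0])).round(1),"centroid dir",np.degrees(np.arctan2(*(c-k)[::-1])).round(1),"span",(W-np.array(k))@u if 0 else [((W-np.array(k))@u).min().round(4),((W-np.array(k))@u).max().round(4)],"width",np.ptp((W-c)@[-u[1],u[0]]).round(4))
if __name__=="__main__": knob()
E
python3 - <<'E'
from plan import *
p,R,s=cur();S=R*Ro.from_matrix(T).inv();print(p,S.as_euler('ZYX',degrees=True).round(2))
E
```

```text
clock: 20.95
ee_pos: [0.432, -0.3299, 0.1466]
tool_rot: [-53.7, 89.7, -54.5]
ft_force: [0.2, -0.7, -8.9]
opening: 0.177
[ 0.43195584 -0.32988482  0.1465596 ] [-0.81 -0.18 -0.25]
```

```bash
python3 -m pendant '[{"rx":0,"ry":0,"rz":0,"tx":0,"ty":0,"tz":0,"claw":4},{"rx":0,"ry":0,"rz":0,"tx":0,"ty":0,"tz":0,"claw":4},{"rx":0,"ry":0,"rz":0,"tx":0,"ty":0,"tz":0,"claw":4}]' 50
python3 -m pendant '[{"rx":0,"ry":0,"rz":0,"tx":-4,"ty":0,"tz":0,"claw":4},{"rx":0,"ry":0,"rz":0,"tx":-4,"ty":0,"tz":0,"claw":4},{"rx":0,"ry":0,"rz":0,"tx":-4,"ty":0,"tz":3,"claw":4},{"rx":0,"ry":0,"rz":0,"tx":0,"ty":0,"tz":3.5,"claw":4},{"rx":0,"ry":0,"rz":0,"tx":0,"ty":0,"tz":0,"claw":4}]' 50
python3 -m pendant '[{"rx":0,"ry":0,"rz":0,"tx":0,"ty":0,"tz":0,"claw":4}]' 50
python3 kn.py
```

```text
clock: 21.25
ee_pos: [0.4334, -0.33, 0.1487]
tool_rot: [-36.0, 89.6, -36.7]
ft_force: [0.5, -0.7, 0.1]
opening: 0.47
clock: 21.75
ee_pos: [0.4987, -0.33, 0.2756]
tool_rot: [-22.9, 89.5, -23.5]
ft_force: [0.0, 0.6, -0.3]
opening: 0.47
clock: 21.85
ee_pos: [0.499, -0.3303, 0.2764]
tool_rot: [-24.7, 89.4, -25.2]
ft_force: [0.2, -0.7, -0.2]
opening: 0.474
mark n 117 -1.5 0.0456
line n 789 dir 100.4 centroid dir 15.0 span [np.float64(-0.0338), np.float64(0.0325)] width 0.0602
```

```bash
sed -i 's/roi(.094,.034)/roi(.094,.024)/; s/(105,105,105)/(120,120,120)/' kn.py; python3 kn.py
python3 - <<'E'
import cv2
from plan import *
C=cam("wrist");im=cv2.imread("pics/k_now.png");c=proj(C,[[.4295,-.3285,.094]])[0].round().astype(int);print(c)
g=cv2.cvtColor(im,cv2.COLOR_BGR2GRAY)
for r in range(c[1]-34,c[1]+50,3): print(r,' '.join('%3d'%v for v in g[r,c[0]-36:c[0]+38:3]))
E
```

```text
mark n 104 -1.4 0.0457
line n 72 dir -0.6 centroid dir -7.6 span [np.float64(0.0031), np.float64(0.0227)] width 0.0018
[259 112]
78 120 121 119 124 125 103  47  42  40  33  32  31  37  37  30  41  47  46 103 122 122 122 122 121 122
81 122 123 123 123  82  41  39  36  34  36  39  40  49  48  45  24  42  41  50  89 121 122 124 121 125
84 124 123 123  89  40  39  35  40  38  32  42  40  41  47  41  41  40  44  47  47  90 120 122 125 121
87 121 123 108  40  41  40  37  44  46  36  40  32  39  47  42  38  46  45  32  43  44 106 122 124 124
90 122 124  51  41  33  42  45  38  45  35  34  39  43  43  46  39  41  47  44  43  42  51 126 125 123
93 122  89  37  39  39  39  41  42  37  39  37  45  41  41  39  41  42  41  45  45  40  51  90 124 125
96 121  54  44  38  44  39  41  44  37  39  44  37  40  46  39  38  50  44  47  46  43  42  56 126 122
99 121  37  43  38  42  37  42  40  42  35  42  37  40  45  41  42  46  50  41  47  46  40  47 121 123
102 111  32  39  39  35  37  40  42  43  34  43  42  42  47  39  49  48  50  44  44  51  41  49 109 122
105  87  37  34  39  42  36  38  36  37  36
[... 1232 characters left out ...]
 105  68  41  32  27 167 105  41  43  48  66 116 121 121 124 125 122 121 123
144 126 119 124 125 123 124 121 123 122  99  52 169 103  82  98 124 124 125 125 123 124 121 122 125 120
147 122 127 123 120 123 124 126 124 125 121  78 170 105 110 125 123 126 122 124 125 126 125 124 125 124
150 123 124 123 126 122 122 121 124 126 126 126 167 162 123 120 124 126 126 126 123 122 122 124 121 120
153 124 125 122 123 127 121 122 125 125 126 122 163 166 121 122 122 123 123 123 123 124 126 125 121 124
156 121 123 125 121 125 123 125 128 123 120 120 165 162 125 123 123 131 124 124 122 121 121 126 126 127
159 121 126 126 128 123 122 127 120 119 121 117 165 164 128 125 124 124 126 130 123 125 124 121 129 127
```

Pointer −0.6°, mark about −1.4…+0.4°: within 2°. Next: push the hood with closed fingers from behind its tab.

```bash
cat >> plan.py <<'E'
REG=(.491,-.337,-7)
def tip(x,z,y=0):  # closed fingertips at box-local x (mm), world z (mm), heading along box
    P=place([[x/1000,y/1000,z/1000]],*REG)[0];R=target(P,-7)[1];return P-R.apply([.073,0,0]),R
E
python3 - <<'E'
from plan import *
a=tip(95,180);rows(*a,claw=0);b=tip(95,113);rows(*b,*a,claw=0,vmax=.035)
E
```

```text
[{"rx":2.14,"ry":0.17,"rz":0.06,"tx":0.78,"ty":-0.59,"tz":2.9,"claw":0},{"rx":2.14,"ry":0.17,"rz":0.06,"tx":0.77,"ty":-0.49,"tz":2.92,"claw":0},{"rx":2.14,"ry":0.17,"rz":0.06,"tx":0.76,"ty":-0.38,"tz":2.94,"claw":0}]
[{"rx":0.0,"ry":0.0,"rz":0.0,"tx":3.35,"ty":0.0,"tz":0.0,"claw":0},{"rx":0.0,"ry":0.0,"rz":0.0,"tx":3.35,"ty":0.0,"tz":0.0,"claw":0}]
```

```bash
python3 -m pendant '[{"rx":2.1,"ry":0.2,"rz":0,"tx":0,"ty":-0.6,"tz":2.9,"claw":0},{"rx":2.1,"ry":0.2,"rz":0,"tx":0.8,"ty":-0.5,"tz":2.9,"claw":0},{"rx":2.1,"ry":0.2,"rz":0,"tx":1,"ty":-0.4,"tz":2.9,"claw":0},{"rx":0,"ry":0,"rz":0,"tx":0,"ty":0,"tz":0,"claw":0},{"rx":0,"ry":0,"rz":0,"tx":0,"ty":0,"tz":0,"claw":0}]' 50
python3 - <<'E'
from plan import *
a=tip(97,150);rows(*a,claw=0);b=tip(95,114);rows(*b,*a,claw=0,vmax=.035)
E
```

```text
clock: 22.45
ee_pos: [0.5798, -0.3508, 0.2539]
tool_rot: [-175.2, 89.4, 177.4]
ft_force: [-0.9, 0.3, 0.1]
opening: -0.005
[{"rx":-0.43,"ry":-0.64,"rz":0.05,"tx":3.08,"ty":0.3,"tz":0.75,"claw":0}]
[{"rx":0.0,"ry":0.0,"rz":0.0,"tx":1.8,"ty":0.0,"tz":-0.1,"claw":0},{"rx":0.0,"ry":0.0,"rz":0.0,"tx":1.8,"ty":0.0,"tz":-0.1,"claw":0}]
```

```bash
python3 -m pendant '[{"rx":-0.4,"ry":-0.6,"rz":0,"tx":3,"ty":0.3,"tz":0.9,"claw":0},{"rx":0,"ry":0,"rz":0,"tx":1.8,"ty":0,"tz":0,"claw":0},{"rx":0,"ry":0,"rz":0,"tx":1.6,"ty":0,"tz":0,"claw":0},{"rx":0,"ry":0,"rz":0,"tx":0,"ty":0,"tz":0,"claw":0}]' 50
cat > sth.py <<'E'
from plan import *
p,R,s=cur();t=p+R.apply([.073,0,0]);print("tip local",(Ro.from_euler('z',7,degrees=True).apply(t-[REG[0],REG[1],0])*1000).round(1),s["ft_force"].round(1),(R*Ro.from_matrix(T).inv()).as_euler('ZYX',degrees=True).round(1))
E
python3 sth.py
```

```text
clock: 22.85
ee_pos: [0.584, -0.3502, 0.1884]
tool_rot: [-159.3, 89.8, -166.4]
ft_force: [0.0, 0.6, -0.3]
opening: -0.0
tip local [ 93.7  -1.8 115.4] [ 0.   0.6 -0.3] [-7.2  0.2 -0.1]
```

```bash
python3 -m pendant '[{"rx":0,"ry":0,"rz":0,"tx":0.1,"ty":0,"tz":-1.5,"claw":0},{"rx":0,"ry":0,"rz":0,"tx":0.1,"ty":0,"tz":-1.5,"claw":0},{"rx":0,"ry":0,"rz":0,"tx":0.1,"ty":0,"tz":-1.5,"claw":0},{"rx":0,"ry":0,"rz":0,"tx":0,"ty":0,"tz":-1.5,"claw":0}]' 50
python3 sth.py
```

```text
clock: 23.25
ee_pos: [0.5248, -0.3428, 0.1885]
tool_rot: [-23.5, 89.7, -30.6]
ft_force: [1.4, -0.6, -0.7]
opening: 0.001
tip local [ 34.6  -1.8 115.5] [ 1.4 -0.6 -0.7] [-7.1 -0.3 -0.1]
```

```bash
python3 -m pendant '[{"rx":0,"ry":0,"rz":0,"tx":0,"ty":0,"tz":-1.5,"claw":0},{"rx":0,"ry":0,"rz":0,"tx":0,"ty":0,"tz":-1.5,"claw":0},{"rx":0,"ry":0,"rz":0,"tx":0,"ty":0,"tz":-1.5,"claw":0},{"rx":0,"ry":0,"rz":0,"tx":0,"ty":0,"tz":-1.2,"claw":0}]' 50
python3 sth.py
python3 -m pendant '[{"rx":0,"ry":0,"rz":0,"tx":0,"ty":0,"tz":-0.8,"claw":0},{"rx":0,"ry":0,"rz":0,"tx":0,"ty":0,"tz":-0.6,"claw":0}]' 50
python3 sth.py
```

```text
clock: 23.65
ee_pos: [0.4667, -0.3364, 0.1927]
tool_rot: [-17.2, 89.2, -24.4]
ft_force: [2.5, 0.1, -1.3]
opening: 0.005
tip local [-23.2  -2.7 119.7] [ 2.5  0.1 -1.3] [-7.1 -0.8 -0.2]
clock: 23.85
ee_pos: [0.4517, -0.3349, 0.1939]
tool_rot: [-17.0, 89.0, -24.2]
ft_force: [2.2, -0.1, -0.7]
opening: -0.001
tip local [-38.1  -3.1 120.9] [ 2.2 -0.1 -0.7] [-7.2 -0.9 -0.3]
```

Continue gently until the end stop shows in the force.

```bash
python3 -m pendant '[{"rx":0,"ry":0,"rz":0,"tx":0.2,"ty":0,"tz":-0.5,"claw":0},{"rx":0,"ry":0,"rz":0,"tx":0.2,"ty":0,"tz":-0.4,"claw":0}]' 50
python3 sth.py
python3 -m pendant '[{"rx":0,"ry":0,"rz":0,"tx":0.1,"ty":0,"tz":-0.4,"claw":0},{"rx":0,"ry":0,"rz":0,"tx":0,"ty":0,"tz":-0.3,"claw":0}]' 50
python3 sth.py
```

```text
clock: 24.05
ee_pos: [0.4451, -0.3346, 0.1917]
tool_rot: [-16.5, 88.6, -23.6]
ft_force: [10.8, 0.5, 7.3]
opening: 0.0
tip local [-44.1  -3.7 118.8] [10.8  0.5  7.3] [-7.1 -1.3 -0.4]
clock: 24.25
ee_pos: [0.4443, -0.3341, 0.1924]
tool_rot: [-15.2, 87.8, -22.2]
ft_force: [6.6, 0.0, -4.8]
opening: -0.005
tip local [-44.   -3.5 119.5] [ 6.6  0.  -4.8] [-7.  -2.1 -0.6]
```

```bash
python3 -m pendant '[{"rx":0,"ry":0,"rz":0,"tx":0,"ty":0,"tz":1.5,"claw":0},{"rx":0,"ry":0,"rz":0,"tx":-3,"ty":0,"tz":1,"claw":0},{"rx":0,"ry":0,"rz":0,"tx":-5,"ty":0,"tz":1,"claw":0},{"rx":0,"ry":0,"rz":0,"tx":-5,"ty":0,"tz":3,"claw":0},{"rx":0,"ry":0,"rz":0,"tx":0,"ty":2,"tz":4,"claw":0}]' 50
python3 -m pendant '[{"rx":0,"ry":0,"rz":0,"tx":0,"ty":4,"tz":1,"claw":0},{"rx":0,"ry":0,"rz":0,"tx":0,"ty":4,"tz":0,"claw":0},{"rx":0,"ry":0,"rz":0,"tx":0,"ty":3,"tz":0,"claw":0},{"rx":0,"ry":0,"rz":0,"tx":0,"ty":0,"tz":0,"claw":0},{"rx":0,"ry":0,"rz":0,"tx":0,"ty":0,"tz":0,"claw":0}]' 50
python3 balls.py
python3 - <<'E'
from plan import *
print(arm.state()["ft_force"])
for n in("top","scene"):
    C=cam(n);g=cv2.cvtColor(arm.snapshot(n),cv2.COLOR_RGB2GRAY).astype(int)
    if n=="top": base=cv2.imread("pics/t_pour.png")
    # dark tab: sample along box-local x at tab-top height, y=0 avg of y in +-20
    for z in(.129,):
        xs=np.arange(-120,110,6);v=[]
        for x in xs:
            P=proj(C,[place([[x/1000,y/1000,z]],*REG)[0] for y in(-18,-9,0,9,18)]).round().astype(int);v.append(int(np.mean([g[b,a] for a,b in P])))
        print(n,list(zip(xs.tolist(),v)))
    # scoop: handle/top level check
    C2=C;f=lambda x,y,z:proj(C,[place([[x/1000,y/1000,z]],.478,.134,-5)[0]])[0].round().astype(int)
    print("scoop handle line y:",[(y,int(g[f(-25,y,.098)[1],f(-25,y,.098)[0]]),int(g[f(30,y,.098)[1],f(30,y,.098)[0]])) for y in range(-28,30,4)])
    print("scoop lip x:",[(x,int(g[f(x,30,.0)[1],f(x,30,.0)[0]])) for x in range(-85,-50,4)])
E
```

```text
clock: 24.75
ee_pos: [0.5391, -0.3289, 0.3222]
tool_rot: [-21.3, 88.4, -28.8]
ft_force: [1.5, -0.7, 1.2]
opening: -0.0
clock: 25.25
ee_pos: [0.5691, -0.2144, 0.3208]
tool_rot: [-21.5, 88.4, -28.7]
ft_force: [-0.4, -1.2, 0.9]
opening: -0.001
top bowl px [163. 181.] 22.7
  area 162 bb [146 162  20  15] world [0.54  0.391]
  area 78 bb [169 184  10  10] world [0.48  0.333]
  area 79 bb [158 191  10  10] world [0.456 0.367]
scene bowl px [327. 155.] 19.6
  area 162 bb [309 142  11  21] world [0.467 0.352]
  area 141 bb [335 148  11  19] world [0.536 0.389]
wrist bowl px [857.  27.] 85.4
[-0.4316897  -1.13604136 -1.03707648]
top [(-120, 129), (-114, 130), (-108, 129), (-102, 129), (-96, 129), (-90, 128), (-84, 130), (-78, 129), (-72, 129), (-66, 128), (-60, 128), (-54, 129), (-48, 129), (-42, 128), (-36, 128), (-30, 128), (-24, 129), (-18, 129), (-12, 127), (-6, 128), (0, 129), (6, 127), (12, 128), (18, 129), (24, 127), (30, 127), (36, 128), (42, 129), (48, 128), (54, 128), (60, 128), (66, 127), (72, 128), (78, 127), (84, 128), (90, 128), (96, 128), (102, 127), (108, 128)]
scoop handle li
[... 481 characters left out ...]
 (-66, 87), (-60, 35), (-54, 24), (-48, 79), (-42, 188), (-36, 190), (-30, 190), (-24, 187), (-18, 191), (-12, 173), (-6, 66), (0, 131), (6, 135), (12, 133), (18, 127), (24, 126), (30, 128), (36, 127), (42, 127), (48, 127), (54, 128), (60, 129), (66, 129), (72, 129), (78, 128), (84, 128), (90, 128), (96, 129), (102, 129), (108, 129)]
scoop handle line y: [(-28, 230, 226), (-24, 218, 214), (-20, 183, 173), (-16, 74, 63), (-12, 66, 66), (-8, 68, 65), (-4, 67, 67), (0, 71, 67), (4, 82, 91), (8, 113, 114), (12, 116, 140), (16, 120, 125), (20, 119, 164), (24, 119, 155), (28, 120, 119)]
scoop lip x: [(-85, 69), (-81, 62), (-77, 62), (-73, 64), (-69, 58), (-65, 66), (-61, 66), (-57, 66), (-53, 64)]
```

Run:
```python
from plan import *
C=cam("scene");a=cv2.resize(cv2.imread("pics/scene0.png"),(512,384),interpolation=cv2.INTER_AREA);b=arm.snapshot("scene")[:,:,::-1]
for nm,im in(("start",a),("now",b)):
    g=cv2.GaussianBlur(cv2.cvtColor(np.ascontiguousarray(im),cv2.COLOR_BGR2GRAY),(0,0),.6).astype(np.float32)
    xs=np.arange(-90,100,1.);m=np.mean([cv2.remap(g,*[proj(C,[place([[x/1000,y/1000,.129]],*REG)[0] for x in xs]).astype(np.float32)[:,i].reshape(-1,1) for i in(0,1)],cv2.INTER_LINEAR).ravel() for y in(-15,-5,5,15)],axis=0)
    rng=(xs>35)&(xs<95) if nm=="start" else (xs>-85)&(xs<-30)
    w=np.clip(150-m,0,None)*rng;print(nm,"tab centre",(w*xs).sum()/w.sum(),"min",xs[rng][m[rng].argmin()],[xs[rng][m[rng]<110].min(),xs[rng][m[rng]<110].max()])
# tin
C=cam("top");im=arm.snapshot("top");print(arm.state()["clock"])
h=cv2.imread("pics/top0.png");h=cv2.resize(h,(512,384),interpolation=cv2.INTER_AREA);c=proj(C,[[.693,.16,.055]])[0].astype(int);s=np.s_[c[1]-18:c[1]+18,c[0]-18:c[0]+18]
print("tin diff",np.abs(h[s].astype(int)-im[:,:,::-1][s]).mean())
```

```text
start tab centre 69.59527643549802 min 73.0 [np.float64(61.0), np.float64(78.0)]
now tab centre -56.59975145642227 min -53.0 [np.float64(-67.0), np.float64(-47.0)]
25.6
tin diff 1.5203189300411524
```

```bash
python3 -c "
from station import arm
print(arm.job_done())"
```

```text
the job is handed in; nothing more can be done
None
```

The job is done and handed in at about 25.6 s of the 72 s allowed; no verdict was reported.

- **Balls:** I scooped all four balls from the tray in one pass and tipped them into the polisher's bowl. Blob checks after the pour and again at the end showed all four in the bowl and none in the tray. I saw no sign of the fingers touching a ball.
- **Knob:** I turned it about 52° clockwise. Afterwards the pointer read −0.6°. The mark read between −1.4° and +0.4°, depending on where I put the knob's axis, so they agree within about 2° (limit 7°). The hood covers the knob now, so I could not check this again after sliding it.
- **Hood:** I pushed it with closed fingers to its end stop, where the force rose to about 11 N. The scene camera put its travel at 126 ± 2 mm against the 118 mm needed. The top camera's view of it was blocked by the arm.
- **Scoop and tin:** The scoop stands on the bench where it started, with handle and lip within about 5 mm of where they should be. I did not measure its tilt directly. The picture around the wax tin was unchanged from the start.

The arm finished clear of everything. My first move command was refused because rows need all seven keys; nothing moved, and I resent it.

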